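# Dress the souvenir counter's display stands

### The job

Dress the shop counter: the ceramic ball now sitting on the little round plinth belongs in the steel pail, so lower it in gently and let it go at the bottom without dropping it; then stand the tall lighthouse upright and centred on the freed plinth. Lay the carved whale lengthwise along the middle of the narrow raised beam, and lay the compass plaque, star side up, lengthwise on the sloping stand, flat and centred with its lower end down at the lip. Leave the other souvenirs where they are.

Things in the scene. Friction and masses are not known exactly. Their poses are not given: they have to be found in the camera images.
- ball: White glazed ceramic ball, 64 mm in diameter, about 0.12 kg, hard and fragile. It starts sitting in the shallow recess on top of the plinth (its centre 149 mm above the counter). Its origin is a point of its surface (the underside at the start) that turns with it: use point ball_center.
- ball_center (a point): Centre of the ball.
- pail: Round open steel pail standing fixed on the counter, 100 mm high, outer diameter 148 mm at the foot and 168 mm at the rim, wall 4 mm, bottom 5 mm thick (inner floor 5 mm above the counter, inner diameter 140 mm there). Its thin carrying bail hangs at its side, only for looks. Origin: centre of its underside, z up. The ball may roll a little on its floor.
- plinth: Fixed turned brown-wood plinth: round foot of 90 mm diameter and 12 mm high, column of 38 mm diameter, round top of 48 mm diameter 120 mm above the counter, with a shallow round recess (26 mm wide, 8 mm deep) in its top. Origin: centre of its underside, z up.
- plinth_top (a point): Centre of the plinth's top, at the height of its rim (120 mm above the counter), z up.
- lighthouse: White ceramic lighthouse, the TALL one, 102 mm high, 0.18 kg, standing upright on the counter. Flat round foot of 52 mm diameter, 12 mm high; nearly straight tower of 35 mm diameter (gripped anywhere from 14 to 68 mm up), then a gallery of 42 mm diameter (70 to 75 mm) and a pointed lantern. Origin: centre of its underside, z along its axis.
- whale: Carved wooden whale on a flat strip of wood, 150 mm long in all, about 0.14 kg. Strip: 120 x 28 mm, 10 mm thick, its flat underside. The body above is 36 mm wide from x = -57 to 33 mm (grip faces 11 to 41 mm above the underside), top at 50 mm. Origin: centre of the strip's underside; x along its length to the tail, z up. Starts lying on its strip on the counter.
- beam: Fixed narrow wooden display beam: a bar 180 mm long and 32 mm wide on two posts over a 160 x 70 mm foot. Its flat top is 90 mm above the counter. Origin: centre of its underside; x along the bar, z up.
- beam_top (a point): Centre of the beam's top face, 90 mm above the counter; axes as the beam's (x along the bar).
- plaque: Rectangular light-wood souvenir plaque, 110 x 62 mm and 16 mm thick, about 0.12 kg, with an eight-pointed compass star and a border on its upper face (raised by 3 mm at most, slight, only for looks). It starts lying flat on the counter, star up. Origin: centre of its plain underside; x along its 110 mm length, z out of the star face. Both ends are alike.
- stand: Fixed brown-wood sloping stand, foot 120 x 80 mm, whose sloping narrow board rises away from the robot side at 20 degrees to the level. Origin: centre of its underside; +x (at its yaw) towards the high end, z up.
- rest: The sloping board of the stand: 40 mm wide (a plaque overhangs it on both sides), its top face 107 mm long from the lip to its high end. At its low end a lip 80 mm wide, 8 mm thick, stands 14 mm above the face. Origin: middle of the face's low end, against the lip, 46 mm above the counter; x up the slope along the board, y across it, z square out of the face.
- short_lighthouse: Bystander: a SHORT squat white lighthouse, 68 mm high, foot 52 mm in diameter. Origin: centre of underside. Leave alone.
- jar: Bystander: glass jar with a steel lid, 52 mm in diameter, 70 mm high. Origin: centre of underside.
- globe: Bystander: snow globe on a wooden foot, 54 mm in diameter, 62 mm high. Origin: centre of underside.
- trinket: Bystander: small wooden trinket box, 50 x 40 x 32 mm high. Origin: centre of underside.
There are look-alikes about, which are no part of the job. Leave any orange or pink look-alike of the lighthouse alone.

How it is judged:
By the outcome, as a careful person would: the job done as asked, in the order asked, and still so for the second after the job is handed in, with the robot touching nothing.
It also fails if it takes over 72 s, if anything falls off the work surface, if the arm or the gripper's body presses on something with over 40 N, if the wrist force passes 120 N, or if a joint passes its speed limit or range.

### The arm

A 6-joint arm with a two-finger parallel gripper is mounted at the origin on the work surface. World frame = base frame: x ahead of the robot, y to its left, z up, the work surface at z = 0. Lengths are in m, angles in rad, forces in N, time in s.
With the tool pointing down it reaches from about 0.3 to 0.875 m from the base axis. Payload 6.4 kg.
Tool frame: the origin (TCP) lies midway between the tips of the shut fingers; the grasp point (between the pads) lies 19 mm behind it; z points along the fingers, y is the line along which they close (so a half turn about z gives the same grasp; the last joint's range is limited). The gripper opens to 85 mm and grips with 20 to 120 N. Pads are 22 mm wide; open, the fingers measure 114 mm over their backs; the gripper's body (76 mm by 85 mm) begins 54 mm behind the grasp point. The pads swing forward as they close: fully open they stand 13 mm farther back than shut.
Start: joints at [0.942, 0.181, 1.607, -0, 1.354, -0.206], TCP at [0.236, 0.524, 0.231] pointing down, gripper open.
Joint ranges: [-2.99, 2.99], [-0.89, 2.07], [0.3, 2.58], [-1.14, 4.28], [0, 2.63], [-3.12, 3.12]. Speed limits (rad/s): [2.57, 2.57, 3.01, 3.14, 3.14, 3.14].

### API

Orientations are given as a unit quaternion [w, x, y, z].
In Python, from bench import * gives the robot as it stands.
- The arm moves only by the tool play_rows, never from a script. Its argument "plan" is a list of rows, each a list of 3 entries, a list of its own where there are three numbers: the finger opening in mm, from 0 to 85.4, then the shift along the tool's x, y, z normalised to -1 to 1, where 1 is 40 cm, then the turn about the tool's z normalised to -1 to 1, where 1 is pi rad. A call has 1 to 10 rows; each row is the pose to reach, as a shift and turn from the pose commanded when the call began, along the tool's axes at that moment, turning the shorter way round; what a row does not reach only later rows make up. A row lasts 1/10 s, in which the tool goes at most 50 mm and 8.59 degrees, less where a joint would pass 70% of its speed; a pose out of reach is approached as far as the arm can. A call with a number of a shift or a turn outside -1 to 1 is refused whole. A call with a gripper value outside its range is refused whole. The fingers move at their own pace and stop on an object; the grip force is fixed at half the most. Time passes only in rows, so rows that repeat a pose let the fingers close. It gives the time, the measured TCP pose, the force, the opening and the grip force at its end, in the units of the state.
- get_obs(): the state, without advancing time (a new reading comes with each control period).
- camera(name): name is "scene" or "top"; returns a dict with "image" (384x512x3 uint8, red, green, blue), "range_z" (384x512 float32, m along the optical axis (not along the pixel's ray), 0 where there is no reading), "intrinsics" (3x3 intrinsics, pixels), "rvec" (rotation vector, rad) and "tvec" (3), from world to camera coordinates, as OpenCV has them. Camera axes: x right, y down, z forward; pixel columns grow to the right and rows downward; lengths in m; the calibration is good to about 2 mm. A picture is of the moment at which its call begins.
- hand_in(): hands the job in; it is judged then, once.
Trained networks look in a picture, given as the dict that the camera call returned (one of the last four; its "shot" number tells which), for a name from the list of things; names that differ only in an ending like _2 or _b are one class to them, and where a whole thing is asked for, a point or a joint stands for the part that bears it (a point fixed in the world has none). Each returns a list of dicts, best first, with "conf" (0 to 1); they miss things now and then, are a little off and sometimes report something else, mostly with a low value. They report only what shows in the picture. A call takes as long as a camera call. They do not tell look-alikes from the thing itself.
- search_frame(picture, label): "rect" ([centre column, centre row, width, height] in pixels, round what is visible of it).
- masks_of(picture, label): "mask" (384x512 bool, what is visible of it) and "rect" ([centre column, centre row, width, height] in pixels, round what is visible of it).
The state is a dict: "time_s": time; "q": joint angles; "dq": joint speeds; "joint_efforts": joint torques, N m; "eef_pos": TCP position; "eef_rot": TCP orientation; "wrist_force": force on the tool from outside, world axes, zero at the start; "torque": the same for the moment, N m; "opening": opening from 0.0 (shut) to 1.0 (fully open); "grasp_force": force on a finger pad.
Only numpy, scipy, OpenCV 4.12 (cv2) and the standard library are available. Lean on these libraries where they do the work, as an engineer would, in place of code of your own. Each camera call takes 0.05 s, during which the arm holds its last target. There are 200 camera calls.

## Working session

There is one attempt and no reset: what is moved stays moved. The work goes in short steps, Python scripts to look and compute and a tool call to move; the robot and the scene stay as the last step left them, time stands still between calls to the robot, and variables do not carry over. Pictures are saved under pics/ and viewed, at most 10 in all, crops included, and the job is handed in when it is done.

Besides the shell and the picture viewer there is one more tool, called by a JSON object that holds its "fn" and its "kwargs", one argument or row to a line. play_rows: Moves the arm, as the interface text tells. Its arguments: {"type":"object","properties":{"plan":{"type":"array","items":{"type":"array"}}},"required":["plan"]}

```bash
mkdir -p pics; ls
cat > h.py <<'E'
from bench import *
import numpy as np, cv2
np.set_printoptions(precision=4,suppress=True)
def cloud(p):
    z=p["range_z"];K=p["intrinsics"];v,u=np.indices(z.shape)
    c=np.stack([(u-K[0,2])/K[0,0]*z,(v-K[1,2])/K[1,1]*z,z],-1)
    R=cv2.Rodrigues(np.array(p["rvec"],float))[0]
    w=(c-np.array(p["tvec"]).ravel())@R
    w[z<=0]=np.nan
    return w
def save(p,n): cv2.imwrite("pics/"+n,p["image"][...,::-1])
E
python3 - <<'E'
from h import *
o=get_obs(); print(o["time_s"],o["eef_pos"],o["eef_rot"],o["q"])
ps={n:camera(n) for n in ("scene","top")}
save(ps["scene"],"s0.png");save(ps["top"],"t0.png")
np.savez("c0.npz",scene=cloud(ps["scene"]),top=cloud(ps["top"]))
for n,p in ps.items():
    W=cloud(p)
    print(n, "cam at",-cv2.Rodrigues(np.array(p["rvec"],float))[0].T@np.array(p["tvec"]).ravel())
    for l in "ball pail plinth lighthouse whale beam plaque stand rest short_lighthouse jar globe trinket".split():
        for m in masks_of(p,l)[:3]:
            if m["conf"]<.3: continue
            P=W[m["mask"]];P=P[~np.isnan(P[:,0])]
            if len(P)<5: continue
            zt=np.percentile(P[:,2],97);T=P[P[:,2]>zt-.008]
            r=cv2.minAreaRect(T[:,:2].astype(np.float32)*1000)
            print(l,round(m["conf"],2),np.round(m["rect"]).astype(int),"ztop %.4f"%zt,"topmed",np.median(T,0)[:2],"minrect",np.round(r[0]),np.round(r[1]),round(r[2],1), len(P))
E
```

```text
pics
0.0 [0.2356 0.5239 0.2304] [-0.0004  0.2098  0.9777 -0.0008] [ 0.9417  0.1815  1.608   0.      1.3538 -0.2063]
scene cam at [1.0298 0.0924 0.9044]
ball 0.96 [105 187  24  22] ztop 0.1798 topmed [ 0.5743 -0.3615] minrect [ 573. -363.] [41. 42.] 56.6 545
ball 0.73 [385 244  37  78] ztop 0.0912 topmed [0.576  0.3588] minrect [567. 360.] [181.  34.] 4.8 2054
ball 0.48 [295 258  32  42] ztop 0.0812 topmed [0.693  0.1492] minrect [689. 149.] [31. 40.] 11.2 838
pail 0.97 [196 240  71  78] ztop 0.0990 topmed [ 0.641  -0.1362] minrect [ 640. -130.] [165. 164.] 48.4 3915
plinth 0.63 [119 210  34  37] ztop 0.1181 topmed [ 0.5876 -0.3488] minrect [ 583. -352.] [17. 45.] 44.5 845
plinth 0.48 [108 188  25  22] ztop 0.1799 topmed [ 0.5749 -0.3611] minrect [ 574. -362.] [38. 42.] 55.1 506
lighthouse 0.76 [143 143  19  28] ztop 0.0942 topmed [ 0.3272 -0.3801] minrect [ 352. -349.] [105.  27.] 48.1 386
lighthouse 0.61 [125 180  23  25] ztop 0.0945 topmed [ 0.4676 -0.3842] minrect [ 467. -384.] [21. 25.] 42.6 428
lighthouse 0.59 [161 166  20  32] ztop 0.0943 topmed [ 0.3998 -0.3024] minrect [ 397.
[... 2772 characters left out ...]
opmed [0.6862 0.1492] minrect [679. 147.] [42. 37.] 17.2 481
short_lighthouse 0.75 [163 223  18  16] ztop 0.0665 topmed [0.3716 0.2959] minrect [372. 294.] [19. 18.] 20.8 176
jar 0.72 [254 171  14  21] ztop 0.0757 topmed [0.5356 0.0007] minrect [536.   0.] [44. 44.] 89.1 224
jar 0.49 [293 133  60  55] ztop 0.1016 topmed [ 0.6492 -0.1281] minrect [ 637. -130.] [166. 163.] 25.2 2353
globe 0.65 [185 180  16  14] ztop 0.0642 topmed [0.5092 0.2197] minrect [509. 219.] [32. 31.] 43.8 220
trinket 0.74 [324 182  16  21] ztop 0.0378 topmed [ 0.501  -0.2303] minrect [ 501. -231.] [40. 49.] 49.0 205
trinket 0.64 [256 170  16  20] ztop 0.0756 topmed [0.5333 0.0005] minrect [534.   0.] [44. 41.] 88.6 203
```

Run:
```python
import cv2,numpy as np
s=cv2.imread("pics/s0.png");t=cv2.imread("pics/t0.png")
a=cv2.resize(s[110:320,70:430],None,fx=2.2,fy=2.2,interpolation=3);
b=cv2.resize(t[95:265,120:420],(792,449),interpolation=3)
cv2.imwrite("pics/a.png",a)
cv2.imwrite("pics/b.png",b)
```

```text
(no output)
```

View pics/a.png

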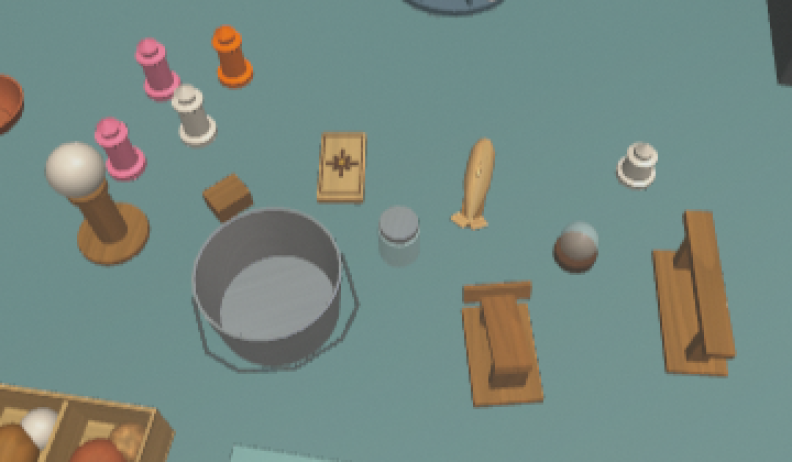

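View pics/b.png

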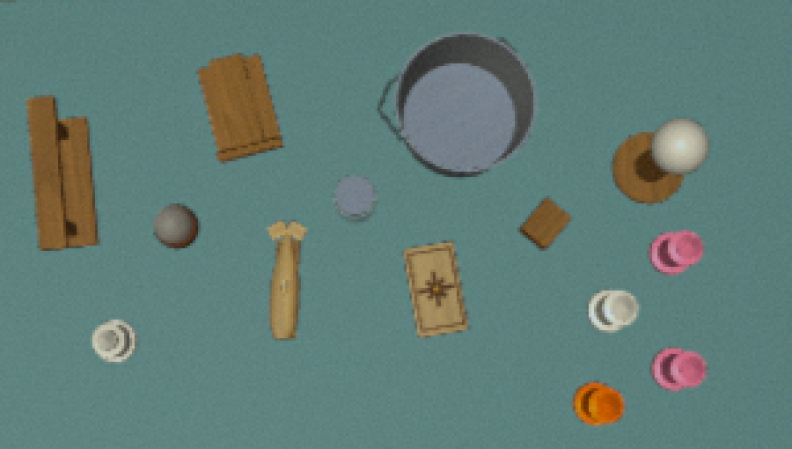

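Scene view: the pail is at crop (270,285). The white tall lighthouse is at (195,113), with pink and orange copies around it. The ball on the plinth is at (78,170), the plaque at (342,167), and the whale at (478,180) with its tail towards the camera. The stand is at (502,345) and the beam at (705,285). The top view agrees. Next I fit precise poses.

```bash
cat > fit.py <<'E'
from h import *
from scipy.optimize import least_squares as LS
def near(W,c,r,z0,z1):
    P=W.reshape(-1,3);P=P[~np.isnan(P[:,0])]
    return P[(np.hypot(P[:,0]-c[0],P[:,1]-c[1])<r)&(P[:,2]>z0)&(P[:,2]<z1)]
def sphere(P,c,R): return LS(lambda p:np.linalg.norm(P-p,axis=1)-R,c,loss="soft_l1",f_scale=.002).x
def cyl(P,c,R): return LS(lambda p:np.hypot(P[:,0]-p[0],P[:,1]-p[1])-R,c,loss="soft_l1",f_scale=.002).x
def box(P):
    r=cv2.minAreaRect(P[:,:2].astype(np.float32)*1000);b=cv2.boxPoints(r)
    e=[b[1]-b[0],b[2]-b[1]];e=max(e,key=np.linalg.norm);a=np.degrees(np.arctan2(e[1],e[0]))
    return np.round(r[0],1),np.round(sorted(r[1]),1),round((a+90)%180-90,1)
E
python3 - <<'E'
from fit import *
d=np.load("c0.npz")
for n in ("scene","top"):
    W=d[n];print("==",n)
    P=near(W,(.45,0),.35,-.02,.012);P=P[(P[:,2]<.008)]
    print("counter z",np.median(P[:,2]),np.std(P[:,2]))
    b=near(W,(.572,-.363),.06,.135,.2);print("ball",sphere(b,[.572,-.363,.149],.032))
    pr=near(W,(.64,-.13),.1,.094,.11);print("pail rim",cyl(pr,[.64,-.13],.082),np.median(pr[:,2]))
    pf=near(W,(.572,-.363),.055,.006,.018);print("plinth foot box",box(pf),np.median(pf[:,2]))
    l=near(W,(.397,-.305),.032,.018,.066);print("lighthouse",cyl(l,[.397,-.305],.0175),len(l))
    lt=near(W,(.397,-.305),.032,.05,.2);print("  zmax",np.percentile(lt[:,2],98))
    for z in ((.006,.06),(.025,.06)):
        w=near(W,(.443,.086),.1,*z);print("whale",box(w),w[:,0].min(),w[:,0].max(),np.percentile(w[:,2],98))
    w=near(W,(.443,.086),.1,.02,.06)
    for x in np.arange(.36,.54,.015):
        s=w[abs(w[:,0]-x)<.0075]
        if len(s)>3: print("   x%.3f n%d y %.4f..%.4f z %.4f"%(x,len(s),s[:,1].min(),s[:,1].max(),s[:,2].max()))
    p=near(W,(.43,-.094),.08,.009,.03);print("plaque",box(p),np.median(p[:,2]))
    bm=near(W,(.567,.359),.11,.084,.1);print("beam",box(bm),np.median(bm[:,2]))
    st=near(W,(.66,.147),.09,.03,.1);print("stand >30",box(st));
    sf=near(W,(.66,.147),.09,.006,.1);print("stand all",box(sf))
    # board plane
    q=near(W,(.655,.142),.03,.045,.09);A=np.c_[q[:,:2]-[.655,.142],np.ones(len(q))]
    for _ in range(4):
        k=np.linalg.lstsq(A,q[:,2],rcond=None)[0];g=abs(A@k-q[:,2])<.004;A=A[g];q=q[g]
    print("plane slope deg",np.degrees(np.arctan(np.hypot(*k[:2]))),"dir",np.degrees(np.arctan2(k[1],k[0])),"z@(.655,.142)",k[2],len(q))
    a=np.radians(12);s=near(W,(.655,.142),.09,.03,.1);u=(s[:,:2]-[.655,.142])@[np.cos(a),np.sin(a)];v=(s[:,:2]-[.655,.142])@[-np.sin(a),np.cos(a)]
    for t in np.arange(-.07,.08,.01):
        m=abs(u-t)<.005
        if m.sum()>3: print("   u%.3f n%d v %.3f..%.3f z med %.4f max %.4f"%(t,m.sum(),v[m].min(),v[m].max(),np.median(s[m,2]),s[m,2].max()))
E
```

```text
== scene
counter z -0.0010055799002751864 0.002096414429414557
ball [ 0.5706 -0.3648  0.1478]
pail rim [ 0.6392 -0.1299] 0.09813969701131486
plinth foot box (array([ 574.5, -361.1]), array([81. , 88.1]), np.float32(-48.4)) 0.010440334790278416
lighthouse [ 0.394  -0.3071] 120
  zmax 0.09800428876365648
whale (array([440.4,  84.8]), array([ 44.5, 143.7]), np.float32(0.3)) 0.36857220064291846 0.5123170108702332 0.04598400548801349
whale (array([440.4,  84.8]), array([ 44.5, 143.7]), np.float32(0.3)) 0.36857220064291846 0.5123170108702332 0.04615898036934501
   x0.375 n16 y 0.0802..0.1008 z 0.0414
   x0.390 n41 y 0.0756..0.1055 z 0.0464
   x0.405 n47 y 0.0722..0.1069 z 0.0460
   x0.420 n52 y 0.0713..0.1058 z 0.0492
   x0.435 n56 y 0.0717..0.1047 z 0.0522
   x0.450 n57 y 0.0730..0.1025 z 0.0449
   x0.465 n48 y 0.0749..0.0983 z 0.0445
   x0.480 n30 y 0.0768..0.0942 z 0.0365
   x0.495 n54 y 0.0628..0.1047 z 0.0374
   x0.510 n30 y 0.0662..0.1074 z 0.0397
plaque (array([428.7, -94.5]), array([ 62.6, 110. ]), np.float32(8.3)) 0.014902244194113255
beam (array([567.1, 359.6]), array([ 33.6, 180
[... 2391 characters left out ...]
070 n6 v -0.016..0.036 z med 0.0601 max 0.0650
   u-0.060 n66 v -0.043..0.035 z med 0.0578 max 0.0647
   u-0.050 n50 v -0.041..0.034 z med 0.0480 max 0.0568
   u-0.040 n41 v -0.022..0.017 z med 0.0527 max 0.0590
   u-0.030 n40 v -0.021..0.018 z med 0.0549 max 0.0631
   u-0.020 n44 v -0.021..0.018 z med 0.0595 max 0.0652
   u-0.010 n43 v -0.021..0.017 z med 0.0633 max 0.0700
   u0.000 n43 v -0.021..0.019 z med 0.0661 max 0.0745
   u0.010 n44 v -0.021..0.018 z med 0.0698 max 0.0760
   u0.020 n45 v -0.020..0.019 z med 0.0741 max 0.0826
   u0.030 n44 v -0.021..0.019 z med 0.0775 max 0.0822
   u0.040 n46 v -0.020..0.019 z med 0.0809 max 0.0924
   u0.050 n10 v -0.018..0.011 z med 0.0807 max 0.0853
```

```bash
cat > plan.py <<'E'
from h import *
from scipy.spatial.transform import Rotation as Ro
def run(wps,o=None):
    o=o or get_obs();q=np.array(o["eef_rot"]);p=np.array(o["eef_pos"]);R=Ro.from_quat(q[[1,2,3,0]]).as_matrix()
    psi=np.degrees(np.arctan2(R[1,1],R[0,1]));R0=R
    print("t %.2f"%o["time_s"],"tcp",p,"psi %.2f"%psi,"F",np.array(o["wrist_force"]),"open %.3f grip %.1f"%(o["opening"],o["grasp_force"]))
    def down(s):
        s=np.radians(s);y=np.array([np.cos(s),np.sin(s),0]);z=np.array([0,0,-1.]);return np.stack([np.cross(y,z),y,z],1)
    for w in wps:   # (x,y,z,psi,new) : new=1 -> following rows are relative to this pose
        x=np.array(w[:3]);ps=w[3] if len(w)>3 and w[3] is not None else psi
        d=R.T@(x-p)/.4;t=-((ps-psi+90)%180-90)/180
        print(w,"->",np.round(d,4).tolist(),round(t,4),"dist %.3f"%np.linalg.norm(x-p))
        if len(w)>4 and w[4]: p=x;psi=ps;R=down(ps)
E
python3 - <<'E'
from plan import *
o=get_obs();p=np.array(o["eef_pos"]);b=np.array([.5707,-.3651,.23])
run([(*(p+(b-p)/3),None,1),(*(p+(b-p)*2/3),None,1),(*b,None,1),(.5707,-.3651,.124,None,1),(.5707,-.3651,.19),(.638,-.13,.19,None,1),(.638,-.13,.09),(.638,-.13,.013)])
E
```

```text
t 1.40 tcp [0.2359 0.5244 0.2313] psi 65.77 F [-0.5216 -0.1168 -1.4886] open 1.000 grip 0.0
(np.float64(0.34751715901846747), np.float64(0.22788738045928653), np.float64(0.23087171336175638), None, 1) -> [-0.5586, -0.5615, 0.0011] -0.0 dist 0.317
(np.float64(0.4591085795092337), np.float64(-0.06860630977035675), np.float64(0.23043585668087818), None, 1) -> [-0.5586, -0.5615, 0.0011] -0.0 dist 0.317
(np.float64(0.5707), np.float64(-0.3651), np.float64(0.23), None, 1) -> [-0.5586, -0.5615, 0.0011] -0.0 dist 0.317
(0.5707, -0.3651, 0.124, None, 1) -> [0.0, 0.0, 0.265] -0.0 dist 0.106
(0.5707, -0.3651, 0.19) -> [0.0, 0.0, -0.165] -0.0 dist 0.066
(0.638, -0.13, 0.19, None, 1) -> [0.0877, 0.605, -0.165] -0.0 dist 0.253
(0.638, -0.13, 0.09) -> [0.0, 0.0, 0.25] -0.0 dist 0.100
(0.638, -0.13, 0.013) -> [0.0, 0.0, 0.4425] -0.0 dist 0.177
```

{"fn": "play_rows", "kwargs": {
  "plan": [
    [85,[-0.5586,-0.5615,0.001],0],
    [85,[-0.5586,-0.5615,0.001],0],
    [85,[-0.5586,-0.5615,0.001],0],
    [85,[-0.5586,-0.5615,0.001],0],
    [85,[-0.5586,-0.5615,0.001],0],
    [85,[-0.5586,-0.5615,0.001],0],
    [85,[-0.5586,-0.5615,0.001],0],
    [85,[-0.5586,-0.5615,0.001],0]
  ]
}}

```text
time_s: 2.2
eef_pos: [0.3485, 0.2259, 0.2312]
eef_rot: [0.0, 0.212, 0.977, 0.0]
wrist_force: [0.8, 0.2, 0.5]
opening: 0.995
grasp_force: 0.0
```

{"fn": "play_rows", "kwargs": {
  "plan": [
    [85,[-0.5586,-0.5615,0.001],0],
    [85,[-0.5586,-0.5615,0.001],0],
    [85,[-0.5586,-0.5615,0.001],0],
    [85,[-0.5586,-0.5615,0.001],0],
    [85,[-0.5586,-0.5615,0.001],0],
    [85,[-0.5586,-0.5615,0.001],0],
    [85,[-0.5586,-0.5615,0.001],0],
    [85,[-0.5586,-0.5615,0.001],0]
  ]
}}

```text
time_s: 3.0
eef_pos: [0.4599, -0.0697, 0.2303]
eef_rot: [-0.0, 0.211, 0.977, 0.0]
wrist_force: [-0.0, -0.2, -0.2]
opening: 0.993
grasp_force: 0.0
```

{"fn": "play_rows", "kwargs": {
  "plan": [
    [85,[-0.5586,-0.5615,0.001],0],
    [85,[-0.5586,-0.5615,0.001],0],
    [85,[-0.5586,-0.5615,0.001],0],
    [85,[-0.5586,-0.5615,0.001],0],
    [85,[-0.5586,-0.5615,0.001],0],
    [85,[-0.5586,-0.5615,0.001],0],
    [85,[-0.5586,-0.5615,0.001],0],
    [85,[-0.5586,-0.5615,0.001],0],
    [85,[-0.5586,-0.5615,0.001],0],
    [85,[-0.5586,-0.5615,0.001],0]
  ]
}}

```text
time_s: 4.0
eef_pos: [0.5711, -0.3624, 0.2302]
eef_rot: [-0.0, 0.209, 0.978, 0.0]
wrist_force: [-0.2, 0.3, -0.5]
opening: 0.996
grasp_force: 0.0
```

{"fn": "play_rows", "kwargs": {
  "plan": [
    [85,[0,0,0.05],0],
    [85,[0,0,0.1],0],
    [85,[0,0,0.1],0],
    [85,[0,0,0.1],0]
  ]
}}

```text
time_s: 4.4
eef_pos: [0.5708, -0.3637, 0.1905]
eef_rot: [-0.0, 0.209, 0.978, 0.0]
wrist_force: [-0.6, -0.1, 0.3]
opening: 0.996
grasp_force: 0.0
```

Run:
```python
from plan import *
P=[get_obs()["eef_pos"] for _ in range(3)];print(P, get_obs()["q"])
run([(.5707,-.3651,.124)])
a,b=camera("scene"),camera("top");save(a,"s1.png")
run([(.5707,-.3651,.124)])
```

```text
[array([ 0.5708, -0.3637,  0.1905]), array([ 0.5708, -0.3637,  0.1905]), array([ 0.5708, -0.3637,  0.1905])] [-0.7423  0.437   1.3648  0.0002  1.3405 -1.8916]
t 4.40 tcp [ 0.5708 -0.3637  0.1905] psi 65.85 F [-0.6185 -0.1218  0.3136] open 0.996 grip 0.0
(0.5707, -0.3651, 0.124) -> [-0.0012, -0.0034, 0.1663] -0.0 dist 0.067
t 4.50 tcp [ 0.5715 -0.3649  0.1919] psi 65.82 F [ 0.4257 -0.341   0.4705] open 0.999 grip 0.0
(0.5707, -0.3651, 0.124) -> [0.0019, -0.0011, 0.1697] -0.0 dist 0.068
```

{"fn": "play_rows", "kwargs": {
  "plan": [
    [85,[0,0,0.06],0],
    [85,[0,0,0.12],0],
    [85,[0,0,0.165],0],
    [85,[0,0,0.165],0],
    [85,[0,0,0.165],0],
    [58,[0,0,0.165],0],
    [58,[0,0,0.165],0],
    [58,[0,0,0.165],0],
    [58,[0,0,0.165],0],
    [58,[0,0,0.165],0]
  ]
}}

```text
time_s: 5.5
eef_pos: [0.5719, -0.3664, 0.1269]
eef_rot: [0.002, 0.21, 0.978, -0.001]
wrist_force: [-0.4, -0.3, 7.0]
opening: 0.724
grasp_force: 64.2
```

{"fn": "play_rows", "kwargs": {
  "plan": [
    [58,[0,0,-0.04],0],
    [58,[0,0,-0.1],0],
    [58,[0,0,-0.165],0],
    [58,[0,0,-0.165],0],
    [58,[0,0,-0.165],0]
  ]
}}

```text
time_s: 6.0
eef_pos: [0.571, -0.3653, 0.1912]
eef_rot: [0.001, 0.21, 0.978, -0.0]
wrist_force: [0.9, 0.4, -1.4]
opening: 0.725
grasp_force: 65.4
```

Run:
```python
from plan import *
from fit import *
o=get_obs();c=o["eef_pos"]
for n in ("scene","top"):
    p=camera(n);W=cloud(p);m=masks_of(p,"ball")[0];P=W[m["mask"]];P=P[(~np.isnan(P[:,0]))&(np.linalg.norm(P[:,:2]-c[:2],axis=1)<.06)]
    print(n,m["rect"],m["conf"],len(P),sphere(P,[c[0],c[1],c[2]+.025],.032))
    if n=="scene": save(p,"s1.png")
    pl=near(W,(.5707,-.3651),.03,.105,.13);print("plinth top",box(pl),np.median(pl[:,2]),cyl(pl,[.5707,-.3651],.024))
run([(.638,-.13,.19)])
```

```text
scene [91.6, 174.8, 21.3, 18.8] 0.7 234 [ 0.5703 -0.3627  0.2123]
plinth top (array([ 572.1, -363.2]), array([46.7, 46.9]), np.float32(-67.4)) 0.11700195565376866 [ 0.5724 -0.3619]Traceback (most recent call last):
  File "<stdin>", line 5, in <module>
IndexError: list index out of range
```

{"fn": "play_rows", "kwargs": {
  "plan": [
    [58,[0.0877,0.605,0],0],
    [58,[0.0877,0.605,0],0],
    [58,[0.0877,0.605,0],0],
    [58,[0.0877,0.605,0],0],
    [58,[0.0877,0.605,0],0],
    [58,[0.0877,0.605,0],0],
    [58,[0.0877,0.605,0],0],
    [58,[0.0877,0.605,0.1],0],
    [58,[0.0877,0.605,0.2],0],
    [58,[0.0877,0.605,0.25],0]
  ]
}}

```text
time_s: 7.2
eef_pos: [0.6351, -0.131, 0.0855]
eef_rot: [-0.003, 0.211, 0.978, 0.0]
wrist_force: [-0.0, 0.2, -0.9]
opening: 0.72
grasp_force: 65.6
```

{"fn": "play_rows", "kwargs": {
  "plan": [
    [58,[0,0,0.05],0],
    [58,[0,0,0.09],0],
    [58,[0,0,0.12],0],
    [58,[0,0,0.145],0],
    [58,[0,0,0.16],0],
    [58,[0,0,0.17],0],
    [58,[0,0,0.175],0],
    [58,[0,0,0.18],0],
    [58,[0,0,0.18],0],
    [58,[0,0,0.18],0]
  ]
}}

```text
time_s: 8.2
eef_pos: [0.6383, -0.13, 0.0185]
eef_rot: [0.0, 0.21, 0.978, -0.0]
wrist_force: [0.7, 0.1, -1.2]
opening: 0.723
grasp_force: 65.6
```

{"fn": "play_rows", "kwargs": {
  "plan": [
    [58,[0,0,0.003],0],
    [58,[0,0,0.006],0],
    [58,[0,0,0.008],0],
    [58,[0,0,0.008],0]
  ]
}}

```text
time_s: 8.6
eef_pos: [0.6379, -0.13, 0.0147]
eef_rot: [-0.0, 0.21, 0.978, 0.0]
wrist_force: [-0.1, 0.5, -0.7]
opening: 0.725
grasp_force: 65.6
```

{"fn": "play_rows", "kwargs": {
  "plan": [
    [58,[0,0,0.0025],0],
    [58,[0,0,0.0025],0]
  ]
}}

```text
time_s: 8.8
eef_pos: [0.6383, -0.1302, 0.0144]
eef_rot: [0.0, 0.21, 0.978, -0.0]
wrist_force: [-1.9, 0.3, 2.2]
opening: 0.72
grasp_force: 66.0
```

{"fn": "play_rows", "kwargs": {
  "plan": [
    [58,[0,0,0.0025],0],
    [58,[0,0,0.0025],0]
  ]
}}

```text
time_s: 9.0
eef_pos: [0.6386, -0.1303, 0.0143]
eef_rot: [0.001, 0.21, 0.978, -0.0]
wrist_force: [-2.7, 1.3, 8.4]
opening: 0.723
grasp_force: 66.5
```

{"fn": "play_rows", "kwargs": {
  "plan": [
    [58,[0,0,0.0025],0],
    [58,[0,0,0.0025],0]
  ]
}}

```text
time_s: 9.2
eef_pos: [0.6389, -0.1304, 0.0142]
eef_rot: [0.001, 0.21, 0.978, -0.0]
wrist_force: [-4.5, 0.5, 13.3]
opening: 0.72
grasp_force: 67.0
```

{"fn": "play_rows", "kwargs": {
  "plan": [
    [58,[0,0,-0.004],0],
    [60,[0,0,-0.004],0],
    [63,[0,0,-0.004],0],
    [66,[0,0,-0.004],0],
    [70,[0,0,-0.004],0],
    [76,[0,0,-0.004],0],
    [80,[0,0,-0.004],0],
    [80,[0,0,-0.004],0]
  ]
}}

```text
time_s: 10.0
eef_pos: [0.6379, -0.13, 0.0133]
eef_rot: [-0.0, 0.21, 0.978, 0.0]
wrist_force: [-0.5, -0.2, -0.2]
opening: 0.935
grasp_force: 0.0
```

{"fn": "play_rows", "kwargs": {
  "plan": [
    [80,[0,0,-0.05],0],
    [80,[0,0,-0.15],0],
    [80,[0,0,-0.27],0],
    [80,[0,0,-0.39],0],
    [80,[0,0,-0.4405],0],
    [80,[0,0,-0.4405],0],
    [80,[0,0,-0.4405],0]
  ]
}}

```text
time_s: 10.7
eef_pos: [0.638, -0.13, 0.1897]
eef_rot: [0.0, 0.21, 0.978, -0.0]
wrist_force: [-0.5, -0.5, -1.1]
opening: 0.938
grasp_force: 0.0
```

Run:
```python
from plan import *
from fit import *
d=0
for n in ("scene","top"):
    p=camera(n);W=cloud(p)
    for m in masks_of(p,"ball")[:2]:
        P=W[m["mask"]];P=P[(~np.isnan(P[:,0]))];P=P[np.hypot(P[:,0]-.638,P[:,1]+.13)<.07]
        if len(P)>20: print(n,m["rect"],round(m["conf"],2),len(P),sphere(P,[.638,-.13,.037],.032))
    pl=near(W,(.571,-.3645),.03,.108,.13);print("plinth top",box(pl),np.median(pl[:,2]))
    l=near(W,(.3935,-.307),.032,.018,.066);print("lighthouse",cyl(l,[.3935,-.307],.0175),len(l))
    if n=="scene": save(p,"s2.png")
run([])
# commanded: (.638,-.13,.190)
o={"eef_pos":[.638,-.13,.19],"eef_rot":[0,.2098,.9777,0],"time_s":0,"wrist_force":[0]*3,"opening":1,"grasp_force":0}
run([(.3935,-.3073,.19,None,1),(.3935,-.3073,.033,None,1),(.3935,-.3073,.24),(.571,-.3645,.24,None,1),(.571,-.3645,.16)],o)
```

```text
scene [194.2, 244.9, 23.7, 22.7] 0.97 465 [ 0.6382 -0.1278  0.0354]
plinth top (array([ 572.6, -363.6]), array([46.5, 46.9]), np.float32(4.9)) 0.1172406795300453
lighthouse [ 0.3935 -0.307 ] 0
top [293.8, 135.7, 19.0, 13.3] 0.5 160 [ 0.6388 -0.1286  0.037 ]
plinth top (array([ 569.1, -364. ]), array([44.7, 45.3]), np.float32(-1.2)) 0.11891750608685175
lighthouse [ 0.3939 -0.3078] 29
t 10.90 tcp [ 0.637  -0.1296  0.1874] psi 65.77 F [ 0.2709 -0.9954  0.2325] open 0.936 grip 0.0
t 0.00 tcp [ 0.638 -0.13   0.19 ] psi 65.78 F [0 0 0] open 1.000 grip 0.0
(0.3935, -0.3073, 0.19, None, 1) -> [0.3756, -0.655, 0.0] -0.0 dist 0.302
(0.3935, -0.3073, 0.033, None, 1) -> [0.0, 0.0, 0.3925] -0.0 dist 0.157
(0.3935, -0.3073, 0.24) -> [0.0, 0.0, -0.5175] -0.0 dist 0.207
(0.571, -0.3645, 0.24, None, 1) -> [-0.4634, 0.0517, -0.5175] -0.0 dist 0.279
(0.571, -0.3645, 0.16) -> [0.0, 0.0, 0.2] -0.0 dist 0.080
```

{"fn": "play_rows", "kwargs": {
  "plan": [
    [80,[0.3756,-0.655,0],0],
    [70,[0.3756,-0.655,0],0],
    [70,[0.3756,-0.655,0],0],
    [70,[0.3756,-0.655,0],0],
    [70,[0.3756,-0.655,0],0],
    [70,[0.3756,-0.655,0],0],
    [70,[0.3756,-0.655,0],0],
    [70,[0.3756,-0.655,0],0],
    [70,[0.3756,-0.655,0],0]
  ]
}}

```text
time_s: 11.8
eef_pos: [0.3939, -0.3067, 0.1891]
eef_rot: [-0.0, 0.21, 0.978, 0.0]
wrist_force: [0.3, -0.3, -0.3]
opening: 0.822
grasp_force: 0.0
```

{"fn": "play_rows", "kwargs": {
  "plan": [
    [70,[0,0,0.08],0],
    [70,[0,0,0.15],0],
    [70,[0,0,0.2],0],
    [70,[0,0,0.25],0],
    [70,[0,0,0.3],0],
    [70,[0,0,0.34],0],
    [70,[0,0,0.37],0],
    [70,[0,0,0.3925],0],
    [70,[0,0,0.3925],0],
    [70,[0,0,0.3925],0]
  ]
}}

```text
time_s: 12.8
eef_pos: [0.394, -0.3073, 0.033]
eef_rot: [0.0, 0.21, 0.978, -0.0]
wrist_force: [-0.4, 0.4, 0.9]
opening: 0.82
grasp_force: 0.0
```

{"fn": "play_rows", "kwargs": {
  "plan": [
    [50,[0,0,0],0],
    [40,[0,0,0],0],
    [32,[0,0,0],0],
    [28,[0,0,0],0],
    [28,[0,0,0],0],
    [28,[0,0,0],0]
  ]
}}

```text
time_s: 13.4
eef_pos: [0.3941, -0.3082, 0.0338]
eef_rot: [0.001, 0.21, 0.978, -0.001]
wrist_force: [-0.5, -0.5, 5.4]
opening: 0.451
grasp_force: 59.2
```

Run:
```python
from plan import *
p=camera("scene");i=p["image"][110:230,80:220,::-1];cv2.imwrite("pics/c.png",cv2.resize(i,None,fx=5,fy=5,interpolation=3))
run([])
```

```text
t 13.45 tcp [ 0.3941 -0.3082  0.0338] psi 65.76 F [-0.3192 -0.218   5.8271] open 0.451 grip 59.2
```

View pics/c.png

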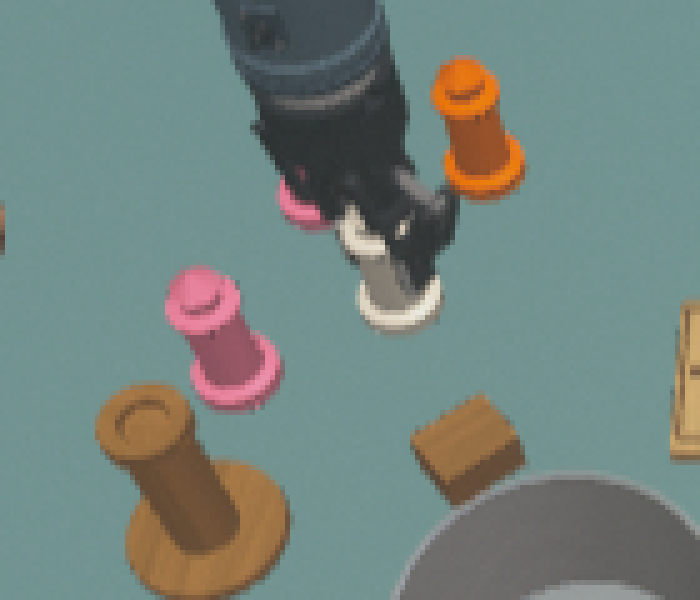

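The picture shows the gripper at crop (400,230), straddling the white lighthouse, with the pads reaching up to the gallery. I'll regrip slightly lower.

{"fn": "play_rows", "kwargs": {
  "plan": [
    [60,[0,0,0],0],
    [60,[0,0,0],0],
    [60,[0,0,0.0035],0],
    [60,[0,0,0.0065],0],
    [60,[0,0,0.0065],0],
    [28,[0,0,0.0065],0],
    [28,[0,0,0.0065],0],
    [28,[0,0,0.0065],0],
    [28,[0,0,0.0065],0],
    [28,[0,0,0.0065],0]
  ]
}}

```text
time_s: 14.45
eef_pos: [0.3936, -0.3075, 0.0303]
eef_rot: [0.0, 0.21, 0.978, -0.0]
wrist_force: [-0.1, -0.0, 2.2]
opening: 0.425
grasp_force: 59.5
```

{"fn": "play_rows", "kwargs": {
  "plan": [
    [28,[0,0,-0.05],0],
    [28,[0,0,-0.15],0],
    [28,[0,0,-0.27],0],
    [28,[0,0,-0.39],0],
    [28,[0,0,-0.5],0],
    [28,[0,0,-0.524],0],
    [28,[0,0,-0.524],0],
    [28,[0,0,-0.524],0]
  ]
}}

```text
time_s: 15.25
eef_pos: [0.3928, -0.3064, 0.2376]
eef_rot: [-0.001, 0.21, 0.978, 0.001]
wrist_force: [-0.2, 0.9, -2.5]
opening: 0.429
grasp_force: 60.3
```

{"fn": "play_rows", "kwargs": {
  "plan": [
    [28,[-0.08,0.01,0],0],
    [28,[-0.18,0.02,0],0],
    [28,[-0.28,0.03,0],0],
    [28,[-0.38,0.043,0],0],
    [28,[-0.44,0.05,0],0],
    [28,[-0.4634,0.0527,0],0],
    [28,[-0.4634,0.0527,0.02],0],
    [28,[-0.4634,0.0527,0.06],0],
    [28,[-0.4634,0.0527,0.06],0],
    [28,[-0.4634,0.0527,0.06],0]
  ]
}}

```text
time_s: 16.25
eef_pos: [0.5698, -0.3636, 0.2144]
eef_rot: [-0.001, 0.21, 0.978, 0.001]
wrist_force: [0.5, -0.3, -2.2]
opening: 0.423
grasp_force: 60.3
```

Run:
```python
from plan import *
from fit import *
c=np.array([.571,-.364]);zc=.216
for n in ("scene","top"):
    p=camera(n);W=cloud(p)
    # held lighthouse: foot expected z .186.. ; tower
    P=near(W,c,.034,.15,zc+.1)
    f=near(W,c,.045,.176,.205);print(n,"foot",len(f),box(f) if len(f)>5 else "",f[:,2].min() if len(f) else "")
    for z in (.18,.19,.2,.21,.22,.23): 
        s=near(W,c,.045,z,z+.01)
        if len(s)>8: print("  z",z,len(s),cyl(s,c,.026 if z<.195 else .0175))
    pl=near(W,c,.03,.108,.13);print("plinth top",box(pl) if len(pl)>5 else 0)
    if n=="scene": i=p["image"][110:260,50:190,::-1];cv2.imwrite("pics/d.png",cv2.resize(i,None,fx=4,fy=4,interpolation=3))
run([])
```

```text
scene foot 204 (array([ 576.6, -358.4]), array([39.5, 50.4]), np.float32(-47.7)) 0.1824812432263662
  z 0.18 42 [ 0.5703 -0.3635]
  z 0.19 145 [ 0.5675 -0.3661]
  z 0.2 31 [ 0.5712 -0.3631]
  z 0.21 26 [ 0.5715 -0.3566]
  z 0.22 47 [ 0.5736 -0.35  ]
  z 0.23 50 [ 0.5738 -0.3485]
plinth top (array([ 572. , -363.6]), array([46.4, 46.5]), np.float32(56.7))
top foot 1  0.2003893221768994
plinth top 0
t 16.35 tcp [ 0.5708 -0.3643  0.2163] psi 65.75 F [-0.3717  0.1492 -1.7306] open 0.428 grip 60.3
```

View pics/d.png

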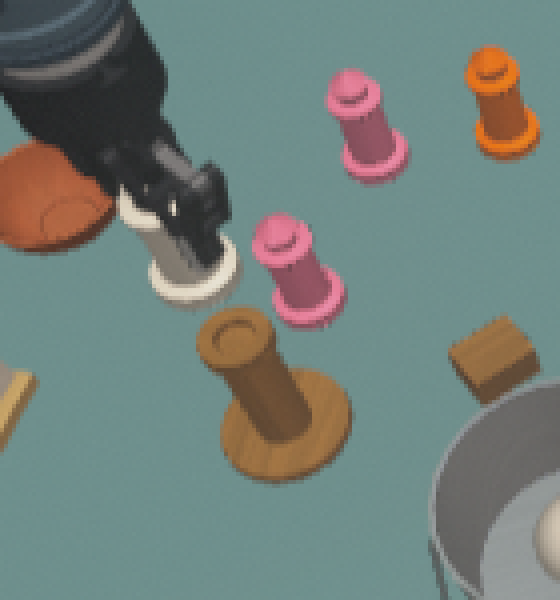

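The picture shows the white lighthouse held upright at crop (185,250) above the plinth, whose top is at (235,338), and the ball is in the pail at (550,540). Now lowering.

{"fn": "play_rows", "kwargs": {
  "plan": [
    [28,[-0.0016,0.0007,0.04],0],
    [28,[-0.0016,0.0007,0.08],0],
    [28,[-0.0016,0.0007,0.11],0],
    [28,[-0.0016,0.0007,0.135],0],
    [28,[-0.0016,0.0007,0.15],0],
    [28,[-0.0016,0.0007,0.1575],0],
    [28,[-0.0016,0.0007,0.1575],0],
    [28,[-0.0016,0.0007,0.1575],0]
  ]
}}

```text
time_s: 17.15
eef_pos: [0.5723, -0.3644, 0.1533]
eef_rot: [0.0, 0.21, 0.978, -0.0]
wrist_force: [0.1, -0.5, -1.7]
opening: 0.422
grasp_force: 60.3
```

{"fn": "play_rows", "kwargs": {
  "plan": [
    [28,[0,0,0.0025],0],
    [28,[0,0,0.0045],0],
    [28,[0,0,0.0045],0]
  ]
}}

```text
time_s: 17.45
eef_pos: [0.572, -0.3642, 0.151]
eef_rot: [0.0, 0.21, 0.978, -0.0]
wrist_force: [0.5, 0.4, -1.7]
opening: 0.424
grasp_force: 60.3
```

{"fn": "play_rows", "kwargs": {
  "plan": [
    [28,[0,0,0.0025],0],
    [28,[0,0,0.0025],0],
    [28,[0,0,0.0025],0]
  ]
}}

```text
time_s: 17.75
eef_pos: [0.5722, -0.3644, 0.1503]
eef_rot: [0.0, 0.21, 0.978, -0.0]
wrist_force: [0.5, 0.5, 0.2]
opening: 0.426
grasp_force: 60.3
```

{"fn": "play_rows", "kwargs": {
  "plan": [
    [28,[0,0,0.001],0],
    [33,[0,0,0.001],0],
    [36,[0,0,0.001],0],
    [40,[0,0,0.001],0],
    [50,[0,0,0.001],0],
    [70,[0,0,0.001],0],
    [70,[0,0,0.001],0],
    [70,[0,0,0.001],0]
  ]
}}

```text
time_s: 18.55
eef_pos: [0.5718, -0.364, 0.1492]
eef_rot: [-0.0, 0.21, 0.978, 0.0]
wrist_force: [-0.1, -0.9, -0.5]
opening: 0.821
grasp_force: 0.0
```

{"fn": "play_rows", "kwargs": {
  "plan": [
    [70,[0,0,-0.05],0],
    [70,[0,0,-0.12],0],
    [70,[0,0,-0.2],0],
    [70,[0,0,-0.299],0],
    [70,[0,0,-0.299],0],
    [70,[0,0,-0.299],0]
  ]
}}

```text
time_s: 19.15
eef_pos: [0.5725, -0.3646, 0.2707]
eef_rot: [0.001, 0.21, 0.978, -0.001]
wrist_force: [-0.5, 0.4, -0.6]
opening: 0.823
grasp_force: 0.0
```

Run:
```python
from plan import *
o={"eef_pos":[.5715,-.364,.2695],"eef_rot":[0,.2098,.9777,0],"time_s":0,"wrist_force":[0]*3,"opening":1,"grasp_force":0}
g=np.array([.4175,.0887])
run([(.4944,-.1377,.2,76,1),(*g,.2,87,1),(*g,.010,87,1)],o)
run([])
```

```text
t 0.00 tcp [ 0.5715 -0.364   0.2695] psi 65.78 F [0 0 0] open 1.000 grip 0.0
(0.4944, -0.1377, 0.2, 76, 1) -> [0.4079, 0.4369, 0.1738] -0.0568 dist 0.249
(np.float64(0.4175), np.float64(0.0887), 0.2, 87, 1) -> [0.3235, 0.5027, 0.0] -0.0611 dist 0.239
(np.float64(0.4175), np.float64(0.0887), 0.01, 87, 1) -> [0.0, 0.0, 0.475] 0.0 dist 0.190
t 19.15 tcp [ 0.5725 -0.3646  0.2707] psi 65.78 F [-0.4743  0.3505 -0.5566] open 0.823 grip 0.0
```

{"fn": "play_rows", "kwargs": {
  "plan": [
    [70,[0.4079,0.4369,0.1738],-0.0568],
    [70,[0.4079,0.4369,0.1738],-0.0568],
    [70,[0.4079,0.4369,0.1738],-0.0568],
    [70,[0.4079,0.4369,0.1738],-0.0568],
    [70,[0.4079,0.4369,0.1738],-0.0568],
    [70,[0.4079,0.4369,0.1738],-0.0568],
    [70,[0.4079,0.4369,0.1738],-0.0568],
    [70,[0.4079,0.4369,0.1738],-0.0568]
  ]
}}

```text
time_s: 19.95
eef_pos: [0.4952, -0.1386, 0.1995]
eef_rot: [0.0, 0.122, 0.993, -0.0]
wrist_force: [0.7, -0.5, -0.1]
opening: 0.818
grasp_force: 0.0
```

{"fn": "play_rows", "kwargs": {
  "plan": [
    [70,[0.3235,0.5027,0],-0.0611],
    [70,[0.3235,0.5027,0],-0.0611],
    [70,[0.3235,0.5027,0],-0.0611],
    [70,[0.3235,0.5027,0],-0.0611],
    [70,[0.3235,0.5027,0],-0.0611],
    [70,[0.3235,0.5027,0],-0.0611],
    [70,[0.3235,0.5027,0],-0.0611],
    [70,[0.3235,0.5027,0],-0.0611],
    [70,[0.3235,0.5027,0],-0.0611]
  ]
}}

```text
time_s: 20.85
eef_pos: [0.4188, 0.0871, 0.1996]
eef_rot: [0.0, 0.027, 1.0, -0.0]
wrist_force: [0.4, -0.1, -0.6]
opening: 0.817
grasp_force: 0.0
```

Run:
```python
from plan import *
from fit import *
for n in ("scene","top"):
    p=camera(n);W=cloud(p)
    for (a,b) in ((.122,.16),(.19,.21),(.135,.185)):
        s=near(W,(.571,-.364),.04,a,b)
        if len(s)>8: print(n,a,len(s),cyl(s,[.571,-.364],.026 if b<.17 else .0175),box(s))
    s=near(W,(.571,-.364),.04,.19,.26);print(" top z",np.percentile(s[:,2],98))
    w=near(W,(.4255,.0882),.1,.02,.06)
    for x in np.arange(.39,.52,.015):
        t=w[abs(w[:,0]-x)<.0075]
        if len(t)>3: print("   x%.3f n%d y %.4f..%.4f"%(x,len(t),t[:,1].min(),t[:,1].max()))
    if n=="scene": save(p,"s3.png")
run([(.4175,.0887,.010,87)])
```

```text
scene 0.122 261 [ 0.5683 -0.3696] (array([ 576.9, -360. ]), array([42.3, 50.6]), np.float32(-39.3))
scene 0.19 169 [ 0.5713 -0.3663] (array([ 576.4, -361.6]), array([33.4, 41.1]), np.float32(-56.7))
scene 0.135 195 [ 0.5728 -0.3646] (array([ 581. , -358.6]), array([19.6, 36.1]), np.float32(-50.8))
 top z 0.21833677362522094
   x0.390 n39 y 0.0755..0.1055
   x0.405 n52 y 0.0721..0.1070
   x0.420 n52 y 0.0712..0.1058
   x0.435 n55 y 0.0717..0.1047
   x0.450 n56 y 0.0733..0.1025
   x0.465 n45 y 0.0749..0.0983
   x0.480 n35 y 0.0768..0.0942
   x0.495 n52 y 0.0628..0.1074
   x0.510 n30 y 0.0660..0.1051
top 0.122 129 [ 0.5762 -0.3702] (array([ 568.6, -358.6]), array([37.2, 50.8]), np.float32(33.3))
top 0.19 98 [ 0.5735 -0.3663] (array([ 572.2, -364.4]), array([38.3, 40.9]), np.float32(-89.2))
top 0.135 76 [ 0.5731 -0.3643] (array([ 568.3, -355.4]), array([27.7, 48.3]), np.float32(24.0))
 top z 0.22026447573115407
   x0.390 n36 y 0.0821..0.1053
t 20.95 tcp [0.4184 0.0874 0.1995] psi 86.87 F [ 0.1203 -0.004   0.2877] open 0.816 grip 0.0
(0.4175, 0.0887, 0.01, 87) -> [0.0025, 0.0031, 0.4738] -0.0007 dist 0.190
```

{"fn": "play_rows", "kwargs": {
  "plan": [
    [70,[0,0,0.1],0],
    [70,[0,0,0.2],0],
    [70,[0,0,0.28],0],
    [70,[0,0,0.35],0],
    [70,[0,0,0.4],0],
    [70,[0,0,0.44],0],
    [70,[0,0,0.465],0],
    [70,[0,0,0.475],0],
    [70,[0,0,0.475],0],
    [70,[0,0,0.475],0]
  ]
}}

```text
time_s: 21.95
eef_pos: [0.4186, 0.0884, 0.0102]
eef_rot: [0.001, 0.026, 1.0, -0.0]
wrist_force: [0.9, -0.4, -0.2]
opening: 0.817
grasp_force: 0.0
```

{"fn": "play_rows", "kwargs": {
  "plan": [
    [50,[0,0,0],0],
    [40,[0,0,0],0],
    [32,[0,0,0],0],
    [28,[0,0,0],0],
    [28,[0,0,0],0],
    [28,[0,0,0],0]
  ]
}}

```text
time_s: 22.55
eef_pos: [0.4187, 0.0885, 0.0103]
eef_rot: [0.001, 0.026, 1.0, -0.0]
wrist_force: [-1.9, 0.3, 6.0]
opening: 0.416
grasp_force: 60.4
```

{"fn": "play_rows", "kwargs": {
  "plan": [
    [28,[0,0,-0.02],0],
    [28,[0,0,-0.08],0],
    [28,[0,0,-0.18],0],
    [28,[0,0,-0.28],0],
    [28,[0,0,-0.375],0],
    [28,[0,0,-0.375],0],
    [28,[0,0,-0.375],0]
  ]
}}

```text
time_s: 23.25
eef_pos: [0.4182, 0.0886, 0.1604]
eef_rot: [0.001, 0.026, 1.0, -0.0]
wrist_force: [0.2, 0.7, -1.5]
opening: 0.412
grasp_force: 60.1
```

Run:
```python
from plan import *
from fit import *
run([])
for n in ("scene","top"):
    p=camera(n);W=cloud(p)
    w=near(W,(.4255,.0882),.11,.135,.25);print(n,"len",len(w))
    for x in np.arange(.36,.53,.015):
        t=w[abs(w[:,0]-x)<.0075]
        if len(t)>3: print("   x%.3f n%d y %.4f..%.4f z %.3f..%.3f"%(x,len(t),t[:,1].min(),t[:,1].max(),t[:,2].min(),t[:,2].max()))
    t=w[w[:,2]<.21];print(t[:,0].min(),t[:,0].max())
    if n=="scene": i=p["image"][120:300,230:430,::-1];cv2.imwrite("pics/e.png",cv2.resize(i,None,fx=3.5,fy=3.3,interpolation=3))
```

```text
t 23.25 tcp [0.4182 0.0886 0.1604] psi 87.01 F [ 0.2474  0.6543 -1.4976] open 0.412 grip 60.1
scene len 1052
   x0.390 n19 y 0.0750..0.1024 z 0.178..0.194
   x0.405 n78 y 0.0458..0.1353 z 0.180..0.233
   x0.420 n216 y 0.0276..0.1368 z 0.165..0.250
   x0.435 n428 y 0.0280..0.1528 z 0.161..0.250
   x0.450 n77 y 0.0747..0.1055 z 0.157..0.195
   x0.465 n77 y 0.0741..0.1019 z 0.157..0.191
   x0.480 n45 y 0.0781..0.0972 z 0.158..0.186
   x0.495 n77 y 0.0637..0.1081 z 0.149..0.187
   x0.510 n35 y 0.0692..0.1056 z 0.181..0.188
0.38668657905648596 0.5109697693546726
top len 118
   x0.360 n5 y 0.0856..0.0967 z 0.180..0.185
   x0.375 n55 y 0.0770..0.1053 z 0.149..0.194
   x0.390 n11 y 0.0768..0.1050 z 0.182..0.195
   x0.495 n29 y 0.0634..0.1058 z 0.182..0.188
   x0.510 n18 y 0.0691..0.1029 z 0.181..0.190
0.3670509343505357 0.5093337966675053
```

View pics/e.png

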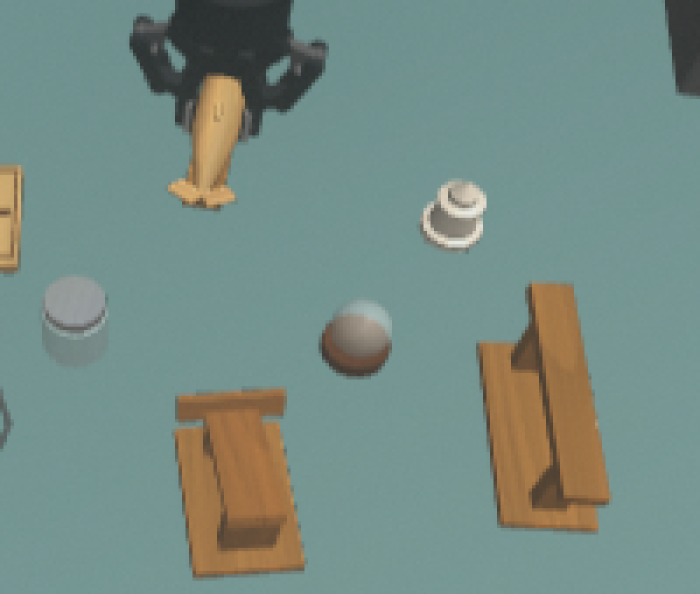

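The picture shows the whale held level at crop (208,140) with its tail at (200,195). The beam is at (568,390) and the stand at (240,480).

Run:
```python
from plan import *
s=np.radians(87)/2-np.pi/2
# quaternion for tool down with tool-y at psi=87: axis in xy-plane
a=np.radians((87+90)/2)  # (0,cos a',sin a',0)
def q(psi):
    h=np.radians(psi)/2+np.pi/4; return [0,np.cos(h),np.sin(h),0]
print(q(65.78))
o={"eef_pos":[.4175,.0887,.16],"eef_rot":q(87),"time_s":0,"wrist_force":[0]*3,"opening":1,"grasp_force":0}
b=(.5595,.3588)
run([(*b,.16,94.7,1),(*b,.103,94.7,1),(*b,.2,94.7,1),(.4933,.1320,.2,96.5,1),(.427,-.0947,.2,98.2,1),(.427,-.0947,-.003,98.2,1)],o)
```

```text
[0, np.float64(0.20978921507880458), np.float64(0.9777466365253419), 0]
t 0.00 tcp [0.4175 0.0887 0.16  ] psi 87.00 F [0 0 0] open 1.000 grip 0.0
(0.5595, 0.3588, 0.16, 94.7, 1) -> [-0.3192, 0.6929, 0.0] -0.0428 dist 0.305
(0.5595, 0.3588, 0.103, 94.7, 1) -> [0.0, 0.0, 0.1425] -0.0 dist 0.057
(0.5595, 0.3588, 0.2, 94.7, 1) -> [0.0, 0.0, -0.2425] -0.0 dist 0.097
(0.4933, 0.132, 0.2, 96.5, 1) -> [0.2114, -0.5515, 0.0] -0.01 dist 0.236
(0.427, -0.0947, 0.2, 98.2, 1) -> [0.2288, -0.5443, 0.0] -0.0094 dist 0.236
(0.427, -0.0947, -0.003, 98.2, 1) -> [0.0, 0.0, 0.5075] -0.0 dist 0.203
```

{"fn": "play_rows", "kwargs": {
  "plan": [
    [28,[-0.05,0.11,0],-0.0428],
    [28,[-0.1,0.22,0],-0.0428],
    [28,[-0.15,0.33,0],-0.0428],
    [28,[-0.2,0.44,0],-0.0428],
    [28,[-0.25,0.55,0],-0.0428],
    [28,[-0.29,0.63,0],-0.0428],
    [28,[-0.3192,0.6929,0],-0.0428],
    [28,[-0.3192,0.6929,0],-0.0428],
    [28,[-0.3192,0.6929,0],-0.0428],
    [28,[-0.3192,0.6929,0],-0.0428]
  ]
}}

```text
time_s: 24.35
eef_pos: [0.5588, 0.3575, 0.1578]
eef_rot: [-0.002, -0.041, 0.999, -0.001]
wrist_force: [-0.7, -0.1, -2.1]
opening: 0.408
grasp_force: 60.4
```

{"fn": "play_rows", "kwargs": {
  "plan": [
    [28,[0,0,0.04],0],
    [28,[0,0,0.08],0],
    [28,[0,0,0.11],0],
    [28,[0,0,0.13],0],
    [28,[0,0,0.14],0],
    [28,[0,0,0.1425],0],
    [28,[0,0,0.1425],0],
    [28,[0,0,0.1425],0]
  ]
}}

```text
time_s: 25.15
eef_pos: [0.5604, 0.3589, 0.1033]
eef_rot: [0.001, -0.041, 0.999, 0.0]
wrist_force: [1.1, -0.5, -1.7]
opening: 0.408
grasp_force: 60.4
```

Run:
```python
from plan import *
from fit import *
run([])
a=np.radians(4.7);R=np.array([[np.cos(a),np.sin(a)],[-np.sin(a),np.cos(a)]])
for n in ("scene","top"):
    p=camera(n);W=cloud(p)
    P=near(W,(.567,.3594),.12,.08,.15);uv=(P[:,:2]-[.567,.3594])@R.T
    print(n)
    for u in np.arange(-.09,.1,.012):
        m=(abs(uv[:,0]-u)<.006)
        t=m&(P[:,2]>.11)&(P[:,2]<.15);b=m&(P[:,2]<.096)
        print("  u%.3f whale n%d %s | beam n%d %s"%(u,t.sum(),np.round([uv[t,1].min(),uv[t,1].max()],4) if t.sum()>2 else "",b.sum(),np.round([uv[b,1].min(),uv[b,1].max()],4) if b.sum()>2 else ""))
    t=(P[:,2]>.11)&(abs(uv[:,1])<.03);print(" u extents",uv[t,0].min(),uv[t,0].max())
```

```text
t 25.15 tcp [0.5604 0.3589 0.1033] psi 94.71 F [ 1.0951 -0.5338 -1.6932] open 0.408 grip 60.4
scene
  u-0.090 whale n0  | beam n7 [-0.0107  0.0042]
  u-0.078 whale n0  | beam n0 
  u-0.066 whale n0  | beam n3 [-0.0038 -0.0006]
  u-0.054 whale n1  | beam n1 
  u-0.042 whale n3 [-0.014  -0.0119] | beam n0 
  u-0.030 whale n0  | beam n0 
  u-0.018 whale n16 [0.0067 0.0222] | beam n1 
  u-0.006 whale n70 [-0.0301  0.0396] | beam n5 [-0.0161 -0.0112]
  u0.006 whale n167 [-0.03    0.0395] | beam n17 [-0.0163 -0.0116]
  u0.018 whale n78 [-0.0163  0.0139] | beam n14 [-0.0156 -0.0118]
  u0.030 whale n67 [-0.0129  0.0129] | beam n17 [-0.0161 -0.0104]
  u0.042 whale n58 [-0.0105  0.0119] | beam n17 [-0.0165 -0.0116]
  u0.054 whale n44 [-0.0081  0.0084] | beam n16 [-0.0159 -0.0106]
  u0.066 whale n51 [-0.0177  0.0199] | beam n45 [-0.016   0.0155]
  u0.078 whale n84 [-0.022  0.023] | beam n71 [-0.0155  0.0163]
  u0.090 whale n7 [-0.0052  0.0116] | beam n56 [-0.0157  0.0162]
 u extents -0.05119033683764762 0.08665407794546151
top
  u-0.090 whale n0  | beam n0 
  u-0.078 whale n0  | beam n4 [-0.0174 -0.016 ]
  u-0.066 whale n0  | beam n6 [-0.0172 -0.0137]
  u-0.054 whale n0  | beam n11 [-0.0175 -0.0117]
  u-0.042 whale n2  | beam n11 [-0.0172 -0.0123]
  u-0.030 whale n7 [-0.0174 -0.0133] | beam n8 [-0.0165 -0.0138]
  u-0.018 whale n18 [-0.0297 -0.0126] | beam n8 [-0.0169 -0.0101]
  u-0.006 whale n1  | beam n0 
  u0.006 whale n0  | beam n0 
  u0.018 whale n1  | beam n0 
  u0.030 whale n9 [-0.0137 -0.0072] | beam n9 [-0.0163 -0.0113]
  u0.042 whale n17 [-0.0107  0.0038] | beam n8 [-0.0167 -0.0117]
  u0.054 whale n16 [-0.0071  0.0043] | beam n7 [-0.0167 -0.0141]
  u0.066 whale n28 [-0.019   0.0063] | beam n14 [-0.0163  0.0005]
  u0.078 whale n35 [-0.0224  0.0093] | beam n10 [-0.0162  0.0158]
  u0.090 whale n1  | beam n2 
 u extents -0.038485375923208706 0.08401524403062445
```

{"fn": "play_rows", "kwargs": {
  "plan": [
    [28,[0,0,0.003],0],
    [28,[0,0,0.006],0],
    [28,[0,0,0.0075],0],
    [28,[0,0,0.0075],0]
  ]
}}

```text
time_s: 25.65
eef_pos: [0.5602, 0.3588, 0.1004]
eef_rot: [0.0, -0.041, 0.999, 0.0]
wrist_force: [-1.5, -0.5, 5.2]
opening: 0.41
grasp_force: 61.2
```

{"fn": "play_rows", "kwargs": {
  "plan": [
    [28,[0,0,0.002],0],
    [28,[0,0,0.002],0],
    [28,[0,0,0.002],0]
  ]
}}

```text
time_s: 25.95
eef_pos: [0.5602, 0.3588, 0.1004]
eef_rot: [0.0, -0.041, 0.999, 0.0]
wrist_force: [-4.8, -2.7, 8.7]
opening: 0.412
grasp_force: 61.9
```

{"fn": "play_rows", "kwargs": {
  "plan": [
    [28,[0,0,-0.002],0],
    [33,[0,0,-0.002],0],
    [37,[0,0,-0.002],0],
    [42,[0,0,-0.002],0],
    [55,[0,0,-0.002],0],
    [66,[0,0,-0.002],0],
    [66,[0,0,-0.002],0],
    [66,[0,0,-0.002],0]
  ]
}}

```text
time_s: 26.75
eef_pos: [0.5599, 0.3586, 0.0994]
eef_rot: [-0.0, -0.041, 0.999, -0.0]
wrist_force: [-1.2, 0.8, 0.7]
opening: 0.772
grasp_force: 0.0
```

{"fn": "play_rows", "kwargs": {
  "plan": [
    [66,[0,0,-0.05],0],
    [66,[0,0,-0.12],0],
    [66,[0,0,-0.2],0],
    [66,[0,0,-0.25],0],
    [66,[0,0,-0.25],0]
  ]
}}

```text
time_s: 27.25
eef_pos: [0.5621, 0.3596, 0.204]
eef_rot: [0.003, -0.041, 0.999, 0.001]
wrist_force: [0.0, 0.5, 0.5]
opening: 0.773
grasp_force: 0.0
```

{"fn": "play_rows", "kwargs": {
  "plan": [
    [66,[0.2114,-0.5515,0],-0.01],
    [66,[0.2114,-0.5515,0],-0.01],
    [66,[0.2114,-0.5515,0],-0.01],
    [66,[0.2114,-0.5515,0],-0.01],
    [66,[0.2114,-0.5515,0],-0.01],
    [66,[0.2114,-0.5515,0],-0.01],
    [85,[0.2114,-0.5515,0],-0.01],
    [85,[0.2114,-0.5515,0],-0.01]
  ]
}}

```text
time_s: 28.05
eef_pos: [0.4938, 0.1325, 0.1991]
eef_rot: [-0.0, -0.057, 0.998, 0.0]
wrist_force: [0.3, 0.2, 0.0]
opening: 0.995
grasp_force: 0.0
```

{"fn": "play_rows", "kwargs": {
  "plan": [
    [85,[0.2288,-0.5443,0],-0.0094],
    [85,[0.2288,-0.5443,0],-0.0094],
    [85,[0.2288,-0.5443,0],-0.0094],
    [85,[0.2288,-0.5443,0],-0.0094],
    [85,[0.2288,-0.5443,0],-0.0094],
    [85,[0.2288,-0.5443,0],-0.0094],
    [85,[0.2288,-0.5443,0],-0.0094],
    [85,[0.2288,-0.5443,0],-0.0094],
    [85,[0.2288,-0.5443,0],-0.0094]
  ]
}}

```text
time_s: 28.95
eef_pos: [0.4279, -0.0934, 0.1994]
eef_rot: [-0.0, -0.073, 0.997, 0.0]
wrist_force: [0.7, 0.3, -0.4]
opening: 0.997
grasp_force: 0.0
```

Run:
```python
from plan import *
from fit import *
run([])
a=np.radians(4.7);R=np.array([[np.cos(a),np.sin(a)],[-np.sin(a),np.cos(a)]])
for n in ("scene","top"):
    p=camera(n);W=cloud(p)
    P=near(W,(.567,.3594),.12,.08,.16);uv=(P[:,:2]-[.567,.3594])@R.T
    print(n)
    for u in np.arange(-.054,.09,.024):
        m=(abs(uv[:,0]-u)<.012);t=m&(P[:,2]>.112)
        if t.sum()>2: print("  u%.3f whale n%d %s z %.3f"%(u,t.sum(),np.round([uv[t,1].min(),uv[t,1].max()],4),P[t,2].max()))
    t=(P[:,2]>.11);print(" u extents",uv[t,0].min(),uv[t,0].max())
    P=near(W,(.427,-.0947),.075,.01,.03);m=None;print("plaque",box(P),len(P))
```

```text
t 28.95 tcp [ 0.4279 -0.0934  0.1994] psi 98.34 F [ 0.6738  0.2657 -0.4181] open 0.997 grip 0.0
scene
  u-0.054 whale n35 [-0.0117  0.0092] z 0.132
  u-0.030 whale n121 [-0.0152  0.0166] z 0.135
  u-0.006 whale n135 [-0.0159  0.0177] z 0.140
  u0.018 whale n153 [-0.0156  0.0167] z 0.141
  u0.042 whale n110 [-0.0119  0.0143] z 0.133
  u0.066 whale n117 [-0.0226  0.0229] z 0.128
 u extents -0.055768440753556435 0.08726657256541366
plaque (array([427.4, -94.5]), array([ 61.9, 110. ]), np.float32(8.5)) 634
top
  u-0.054 whale n49 [-0.0131  0.0156] z 0.137
  u-0.030 whale n97 [-0.0177  0.0175] z 0.140
  u-0.006 whale n94 [-0.0174  0.0175] z 0.146
  u0.018 whale n84 [-0.0165  0.0163] z 0.146
  u0.042 whale n55 [-0.0121  0.0122] z 0.134
  u0.066 whale n86 [-0.0225  0.0229] z 0.132
 u extents -0.0574287010930063 0.08424923254481494
plaque (array([420.3, -96.7]), array([ 62.4, 115.6]), np.float32(7.9)) 266
```

{"fn": "play_rows", "kwargs": {
  "plan": [
    [85,[0,0,0.1],0],
    [85,[0,0,0.2],0],
    [85,[0,0,0.3],0],
    [85,[0,0,0.38],0],
    [85,[0,0,0.43],0],
    [85,[0,0,0.47],0],
    [85,[0,0,0.495],0],
    [85,[0,0,0.505],0],
    [85,[0,0,0.505],0],
    [85,[0,0,0.505],0]
  ]
}}

```text
time_s: 30.05
eef_pos: [0.4282, -0.095, -0.0017]
eef_rot: [0.001, -0.072, 0.997, -0.0]
wrist_force: [-0.7, -0.4, -0.2]
opening: 0.99
grasp_force: 0.0
```

{"fn": "play_rows", "kwargs": {
  "plan": [
    [75,[0,0,0],0],
    [68,[0,0,0],0],
    [62,[0,0,0],0],
    [56,[0,0,0],0],
    [55,[0,0,0],0],
    [55,[0,0,0],0]
  ]
}}

```text
time_s: 30.65
eef_pos: [0.428, -0.0952, -0.0014]
eef_rot: [0.0, -0.072, 0.997, -0.0]
wrist_force: [-3.8, 1.1, 10.5]
opening: 0.709
grasp_force: 64.7
```

{"fn": "play_rows", "kwargs": {
  "plan": [
    [55,[0,0,-0.02],0],
    [55,[0,0,-0.08],0],
    [55,[0,0,-0.18],0],
    [55,[0,0,-0.28],0],
    [55,[0,0,-0.38],0],
    [55,[0,0,-0.43],0],
    [55,[0,0,-0.43],0],
    [55,[0,0,-0.43],0]
  ]
}}

```text
time_s: 31.45
eef_pos: [0.4271, -0.0946, 0.1692]
eef_rot: [0.0, -0.071, 0.997, -0.0]
wrist_force: [0.1, -0.6, -1.8]
opening: 0.707
grasp_force: 66.1
```

Run:
```python
from plan import *
from fit import *
run([])
def q(psi):
    h=np.radians(psi)/2+np.pi/4; return [0,np.cos(h),np.sin(h),0]
a=np.radians(8.3);R=np.array([[np.cos(a),np.sin(a)],[-np.sin(a),np.cos(a)]])
for n in ("scene","top"):
    p=camera(n);W=cloud(p)
    P=near(W,(.427,-.0947),.075,.15,.21);uv=(P[:,:2]-[.427,-.0947])@R.T
    for u in np.arange(-.06,.061,.01):
        t=(abs(uv[:,0]-u)<.005)&(abs(uv[:,1])<.04)&(P[:,2]<.2)
        if t.sum()>2: print("  u%.3f n%d v %s z %.4f %.4f"%(u,t.sum(),np.round([uv[t,1].min(),uv[t,1].max()],4),np.median(P[t,2]),P[t,2].max()))
    print(n,uv[:,0].min(),uv[:,0].max())
    if n=="scene": i=p["image"][120:300,180:350,::-1];cv2.imwrite("pics/f.png",cv2.resize(i,None,fx=3.3,fy=3.3,interpolation=3))
o={"eef_pos":[.427,-.0947,.17],"eef_rot":q(98.2),"time_s":0,"wrist_force":[0]*3,"opening":1,"grasp_force":0}
b=(.6526,.1403)
run([(.54,.0228,.17,100.8,1),(*b,.17,103.4,1),(*b,.1)],o)
```

```text
t 31.45 tcp [ 0.4271 -0.0946  0.1692] psi 98.19 F [ 0.0746 -0.6266 -1.7703] open 0.707 grip 66.1
  u-0.040 n19 v [-0.0268  0.0101] z 0.1850 0.1893
  u-0.030 n51 v [-0.0291  0.0187] z 0.1856 0.1903
  u-0.020 n62 v [-0.0286  0.0271] z 0.1857 0.1900
  u-0.010 n54 v [-0.0288  0.0274] z 0.1871 0.1975
  u0.000 n80 v [-0.0286  0.0304] z 0.1874 0.1918
  u0.010 n118 v [-0.04   0.039] z 0.1860 0.1998
  u0.020 n75 v [-0.0297  0.0314] z 0.1855 0.1903
  u0.030 n74 v [-0.027   0.0318] z 0.1853 0.1887
  u0.040 n69 v [-0.0288  0.0321] z 0.1856 0.1878
  u0.050 n155 v [-0.0287  0.0327] z 0.1826 0.1894
scene -0.0427994477780674 0.05496771285102786
  u-0.060 n24 v [-0.0274  0.0301] z 0.1871 0.1886
  u-0.050 n80 v [-0.0298  0.0327] z 0.1867 0.1918
  u-0.040 n70 v [-0.0273  0.0325] z 0.1870 0.1914
  u-0.030 n40 v [-0.017   0.0321] z 0.1870 0.1931
  u-0.020 n16 v [0.019  0.0327] z 0.1871 0.1940
  u-0.010 n3 v [0.0259 0.0313] z 0.1865 0.1892
  u0.030 n3 v [0.0286 0.0323] z 0.1859 0.1894
  u0.040 n3 v [0.0245 0.0282] z 0.1876 0.1877
  u0.050 n3 v [0.0171 0.0212] z 0.1833 0.1883
top -0.058174710169870185 0.05076830437031099
t 0.00 tcp [ 0.427  -0.0947  0.17  ] psi 98.20 F [0 0 0] open 1.000 grip 0.0
(0.54, 0.0228, 0.17, 100.8, 1) -> [-0.3215, 0.2505, 0.0] -0.0144 dist 0.163
(0.6526, 0.1403, 0.17, 103.4, 1) -> [-0.3316, 0.2358, 0.0] -0.0144 dist 0.163
(0.6526, 0.1403, 0.1) -> [0.0, 0.0, 0.175] -0.0 dist 0.070
```

View pics/f.png

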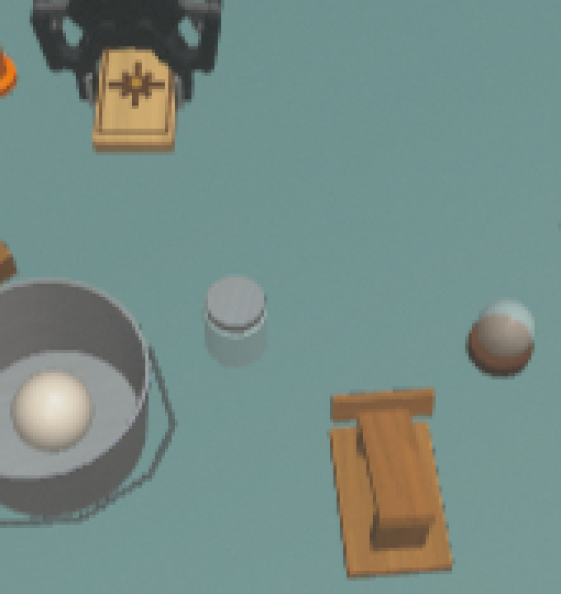

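The picture shows the plaque held level, star up, at crop (135,95), and the ball in the pail at (52,410). The stand is at (390,480) with its lip at (383,404).

{"fn": "play_rows", "kwargs": {
  "plan": [
    [55,[-0.08,0.06,0],-0.0144],
    [55,[-0.18,0.14,0],-0.0144],
    [55,[-0.27,0.21,0],-0.0144],
    [55,[-0.3215,0.2505,0],-0.0144],
    [55,[-0.3215,0.2505,0],-0.0144],
    [55,[-0.3215,0.2505,0],-0.0144]
  ]
}}

```text
time_s: 32.15
eef_pos: [0.5393, 0.0233, 0.1673]
eef_rot: [-0.002, -0.095, 0.996, 0.0]
wrist_force: [-0.5, 0.2, -2.1]
opening: 0.708
grasp_force: 66.0
```

{"fn": "play_rows", "kwargs": {
  "plan": [
    [55,[-0.08,0.06,0],-0.0144],
    [55,[-0.18,0.13,0],-0.0144],
    [55,[-0.27,0.19,0],-0.0144],
    [55,[-0.3346,0.2356,0],-0.0144],
    [55,[-0.3346,0.2356,0],-0.0144],
    [55,[-0.3346,0.2356,0.05],-0.0144],
    [55,[-0.3346,0.2356,0.11],-0.0144],
    [55,[-0.3346,0.2356,0.16],-0.0144],
    [55,[-0.3346,0.2356,0.19],-0.0144],
    [55,[-0.3346,0.2356,0.19],-0.0144]
  ]
}}

```text
time_s: 33.15
eef_pos: [0.6519, 0.1389, 0.0908]
eef_rot: [-0.003, -0.116, 0.993, 0.0]
wrist_force: [0.3, 0.4, -1.1]
opening: 0.704
grasp_force: 65.9
```

```bash
cat > pq.py <<'E'
from fit import *
def look(zlo=.05,name=None):
    a=np.radians(13.4);R=np.array([[np.cos(a),np.sin(a)],[-np.sin(a),np.cos(a)]]);o=np.array([.6041,.1287])
    for n in ("scene","top"):
        p=camera(n);W=cloud(p)
        P=near(W,(.6538,.1405),.1,zlo,.135);uv=(P[:,:2]-o)@R.T
        print(n)
        for u in np.arange(-.01,.121,.01):
            t=(abs(uv[:,0]-u)<.005)&(abs(uv[:,1])<.045)
            if t.sum()>2: print("  u%.3f n%d v %s z min %.4f med %.4f max %.4f"%(u,t.sum(),np.round([uv[t,1].min(),uv[t,1].max()],4),P[t,2].min(),np.median(P[t,2]),P[t,2].max()))
        if n=="scene" and name: i=p["image"][190:320,240:360,::-1];cv2.imwrite("pics/"+name,cv2.resize(i,None,fx=4.5,fy=4.5,interpolation=3))
E
python3 - <<'E'
from plan import *
from pq import *
run([]);look(.09)
E
```

```text
t 33.15 tcp [0.6519 0.1389 0.0908] psi 103.30 F [ 0.289   0.3701 -1.1222] open 0.704 grip 65.9
scene
  u0.040 n55 v [-0.0113  0.0304] z min 0.1047 med 0.1088 max 0.1127
  u0.050 n103 v [-0.0436  0.031 ] z min 0.1045 med 0.1094 max 0.1238
  u0.060 n175 v [-0.0435  0.0441] z min 0.0998 med 0.1083 max 0.1340
  u0.070 n112 v [-0.0304  0.0306] z min 0.0953 med 0.1072 max 0.1118
  u0.080 n109 v [-0.0302  0.0305] z min 0.1015 med 0.1070 max 0.1100
  u0.090 n116 v [-0.0306  0.0307] z min 0.0960 med 0.1072 max 0.1114
  u0.100 n127 v [-0.0301  0.0304] z min 0.0928 med 0.1053 max 0.1110
top
  u0.030 n26 v [-0.0018  0.0303] z min 0.1043 med 0.1123 max 0.1173
  u0.040 n42 v [-0.0424  0.0394] z min 0.1041 med 0.1120 max 0.1318
  u0.050 n3 v [0.0236 0.0424] z min 0.1085 med 0.1105 max 0.1132
```

{"fn": "play_rows", "kwargs": {
  "plan": [
    [55,[0,0,0.01],0],
    [55,[0,0,0.02],0],
    [55,[0,0,0.025],0],
    [55,[0,0,0.03],0],
    [55,[0,0,0.035],0],
    [55,[0,0,0.035],0]
  ]
}}

```text
time_s: 33.85
eef_pos: [0.6544, 0.1404, 0.0805]
eef_rot: [0.0, -0.117, 0.993, -0.0]
wrist_force: [-3.4, 0.0, 4.9]
opening: 0.703
grasp_force: 66.8
```

Run:
```python
from plan import *
from pq import *
run([]);look(.075)
```

```text
t 33.85 tcp [0.6544 0.1404 0.0805] psi 103.39 F [-3.3544  0.0419  4.9494] open 0.703 grip 66.8
scene
  u0.040 n34 v [-0.0407  0.031 ] z min 0.0940 med 0.0977 max 0.1335
  u0.050 n98 v [-0.0424  0.0321] z min 0.0934 med 0.0996 max 0.1347
  u0.060 n180 v [-0.0447  0.0447] z min 0.0872 med 0.0987 max 0.1340
  u0.070 n121 v [-0.0389  0.0439] z min 0.0871 med 0.0975 max 0.1334
  u0.080 n111 v [-0.0295  0.032 ] z min 0.0925 med 0.0975 max 0.1014
  u0.090 n106 v [-0.0296  0.0325] z min 0.0850 med 0.0977 max 0.1022
  u0.100 n170 v [-0.0294  0.0316] z min 0.0751 med 0.0965 max 0.1014
top
  u0.000 n3 v [-0.0305 -0.0289] z min 0.0934 med 0.0947 max 0.0964
  u0.030 n16 v [-0.0002  0.0251] z min 0.0960 med 0.0988 max 0.1028
  u0.040 n47 v [-0.0427  0.0438] z min 0.0894 med 0.1008 max 0.1345
  u0.050 n11 v [-0.0442  0.0444] z min 0.0951 med 0.0991 max 0.1344
```

{"fn": "play_rows", "kwargs": {
  "plan": [
    [55,[0,0,0.005],0],
    [55,[0,0,0.01],0],
    [55,[0,0,0.015],0],
    [55,[0,0,0.015],0]
  ]
}}

```text
time_s: 34.35
eef_pos: [0.6549, 0.1405, 0.0758]
eef_rot: [0.001, -0.117, 0.993, -0.0]
wrist_force: [-7.0, -1.2, 12.2]
opening: 0.709
grasp_force: 68.6
```

Run:
```python
from plan import *
from pq import *
run([]);look(.065)
```

```text
t 34.35 tcp [0.6549 0.1405 0.0758] psi 103.40 F [-7.004  -1.1896 12.1774] open 0.709 grip 68.6
scene
  u0.040 n39 v [-0.0426  0.0314] z min 0.0899 med 0.0931 max 0.1340
  u0.050 n110 v [-0.0442  0.0441] z min 0.0904 med 0.0954 max 0.1350
  u0.060 n176 v [-0.0449  0.0445] z min 0.0839 med 0.0950 max 0.1348
  u0.070 n137 v [-0.0387  0.0448] z min 0.0840 med 0.0949 max 0.1339
  u0.080 n102 v [-0.0298  0.0315] z min 0.0831 med 0.0955 max 0.0990
  u0.090 n105 v [-0.0301  0.0314] z min 0.0882 med 0.0965 max 0.1013
  u0.100 n154 v [-0.0295  0.0318] z min 0.0713 med 0.0969 max 0.1008
  u0.110 n29 v [-0.027   0.0261] z min 0.0842 med 0.0903 max 0.0976
top
  u0.000 n4 v [-0.0294 -0.0271] z min 0.0822 med 0.0843 max 0.0907
  u0.030 n11 v [0.0008 0.0195] z min 0.0876 med 0.0922 max 0.0970
  u0.040 n48 v [-0.0426  0.0436] z min 0.0839 med 0.0949 max 0.1340
  u0.050 n14 v [-0.0442  0.0438] z min 0.0874 med 0.1295 max 0.1350
```

{"fn": "play_rows", "kwargs": {
  "plan": [
    [55,[0,0,0.004],0],
    [55,[0,0,0.008],0],
    [55,[0,0,0.012],0],
    [55,[0,0,0.012],0]
  ]
}}

```text
time_s: 34.85
eef_pos: [0.6541, 0.1402, 0.0704]
eef_rot: [-0.0, -0.117, 0.993, -0.0]
wrist_force: [-8.7, -1.4, 11.6]
opening: 0.707
grasp_force: 70.1
```

{"fn": "play_rows", "kwargs": {
  "plan": [
    [55,[0,0,0.004],0],
    [55,[0,0,0.008],0],
    [55,[0,0,0.008],0]
  ]
}}

```text
time_s: 35.15
eef_pos: [0.6541, 0.1402, 0.0672]
eef_rot: [-0.0, -0.117, 0.993, -0.0]
wrist_force: [-9.9, -1.5, 12.5]
opening: 0.703
grasp_force: 71.1
```

Run:
```python
from plan import *
from pq import *
run([]);look(.055,"g.png")
```

```text
t 35.15 tcp [0.6541 0.1402 0.0672] psi 103.40 F [-9.9436 -1.5064 12.5004] open 0.703 grip 71.1
scene
  u0.040 n47 v [-0.0421  0.0309] z min 0.0794 med 0.0842 max 0.1327
  u0.050 n103 v [-0.0438  0.0447] z min 0.0803 med 0.0871 max 0.1273
  u0.060 n201 v [-0.0445  0.0443] z min 0.0758 med 0.0897 max 0.1342
  u0.070 n107 v [-0.0387  0.043 ] z min 0.0858 med 0.0903 max 0.1337
  u0.080 n103 v [-0.03    0.0326] z min 0.0803 med 0.0928 max 0.0967
  u0.090 n97 v [-0.0301  0.0306] z min 0.0853 med 0.0959 max 0.1007
  u0.100 n180 v [-0.0293  0.0316] z min 0.0555 med 0.0952 max 0.1013
  u0.110 n9 v [-0.0223  0.024 ] z min 0.0851 med 0.0873 max 0.0911
top
  u-0.010 n13 v [-0.0379 -0.0232] z min 0.0566 med 0.0587 max 0.0642
  u0.000 n4 v [-0.0304 -0.0268] z min 0.0631 med 0.0707 max 0.0725
  u0.030 n7 v [0.0012 0.014 ] z min 0.0821 med 0.0834 max 0.0862
  u0.040 n47 v [-0.0425  0.0427] z min 0.0762 med 0.0849 max 0.1344
  u0.050 n15 v [-0.0449  0.0439] z min 0.0784 med 0.1219 max 0.1292
```

View pics/g.png

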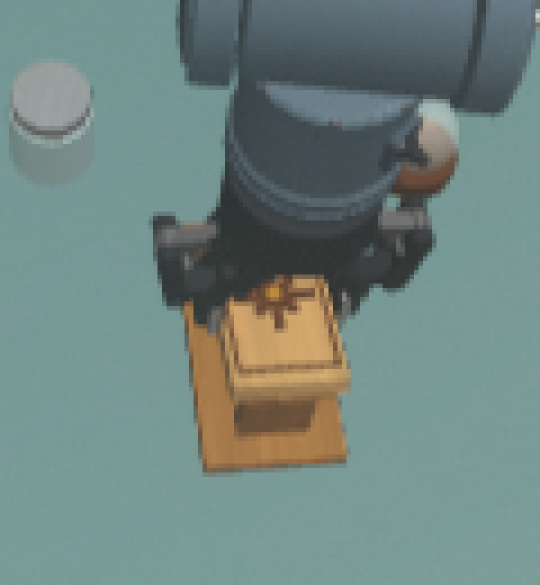

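The picture shows the plaque tilting onto the board, star at crop (275,295), with its high end at (290,380) over the board's end. The tilt is about 13° so far, so I continue.

{"fn": "play_rows", "kwargs": {
  "plan": [
    [55,[0,0,0.004],0],
    [55,[0,0,0.008],0],
    [55,[0,0,0.008],0]
  ]
}}

```text
time_s: 35.55
eef_pos: [0.6541, 0.1402, 0.0641]
eef_rot: [-0.0, -0.117, 0.993, -0.0]
wrist_force: [-9.2, -2.2, 11.1]
opening: 0.702
grasp_force: 72.2
```

{"fn": "play_rows", "kwargs": {
  "plan": [
    [55,[0,0,0.0035],0],
    [55,[0,0,0.0035],0]
  ]
}}

```text
time_s: 35.75
eef_pos: [0.654, 0.1402, 0.0636]
eef_rot: [-0.0, -0.117, 0.993, -0.0]
wrist_force: [-13.1, -2.7, 17.9]
opening: 0.708
grasp_force: 73.0
```

Run:
```python
from plan import *
from pq import *
run([]);look(.055)
```

```text
t 35.75 tcp [0.654  0.1402 0.0636] psi 103.39 F [-13.1297  -2.7235  17.891 ] open 0.708 grip 73.0
scene
  u-0.010 n3 v [-0.0321 -0.0267] z min 0.0557 med 0.0578 max 0.0582
  u0.040 n39 v [-0.0418  0.0445] z min 0.0743 med 0.0803 max 0.1306
  u0.050 n114 v [-0.0434  0.0437] z min 0.0772 med 0.0843 max 0.1343
  u0.060 n202 v [-0.0444  0.0449] z min 0.0753 med 0.0873 max 0.1348
  u0.070 n99 v [-0.0378  0.039 ] z min 0.0835 med 0.0888 max 0.1350
  u0.080 n96 v [-0.03    0.0314] z min 0.0764 med 0.0916 max 0.0957
  u0.090 n97 v [-0.0301  0.0315] z min 0.0814 med 0.0954 max 0.1003
  u0.100 n186 v [-0.0294  0.032 ] z min 0.0552 med 0.0938 max 0.1017
  u0.110 n4 v [-0.0248  0.0287] z min 0.0864 med 0.0883 max 0.0889
top
  u-0.010 n15 v [-0.0401 -0.0233] z min 0.0551 med 0.0583 max 0.0627
  u0.000 n5 v [-0.0303 -0.0265] z min 0.0569 med 0.0622 max 0.0695
  u0.030 n5 v [-0.0009  0.0055] z min 0.0742 med 0.0783 max 0.0815
  u0.040 n52 v [-0.0424  0.0424] z min 0.0731 med 0.0812 max 0.1339
  u0.050 n14 v [-0.0447  0.0439] z min 0.0739 med 0.1194 max 0.1232
```

{"fn": "play_rows", "kwargs": {
  "plan": [
    [55,[0,0,0.004],0],
    [55,[0,0,0.004],0],
    [55,[0,0,0.004],0]
  ]
}}

```text
time_s: 36.15
eef_pos: [0.654, 0.1402, 0.0635]
eef_rot: [-0.0, -0.117, 0.993, -0.0]
wrist_force: [-18.4, -3.5, 26.3]
opening: 0.708
grasp_force: 74.2
```

Run:
```python
from plan import *
from pq import *
run([]);look(.055)
```

```text
t 36.15 tcp [0.654  0.1402 0.0635] psi 103.39 F [-18.3812  -3.5009  26.3149] open 0.708 grip 74.2
scene
  u-0.010 n5 v [-0.0369 -0.0273] z min 0.0560 med 0.0567 max 0.0604
  u0.040 n38 v [-0.0415  0.0315] z min 0.0741 med 0.0800 max 0.1289
  u0.050 n111 v [-0.0437  0.0445] z min 0.0785 med 0.0842 max 0.1349
  u0.060 n201 v [-0.0444  0.0447] z min 0.0714 med 0.0873 max 0.1346
  u0.070 n111 v [-0.0378  0.0399] z min 0.0846 med 0.0887 max 0.1348
  u0.080 n89 v [-0.0299  0.0318] z min 0.0774 med 0.0921 max 0.0959
  u0.090 n99 v [-0.0299  0.0306] z min 0.0839 med 0.0955 max 0.0997
  u0.100 n187 v [-0.0293  0.0319] z min 0.0550 med 0.0940 max 0.1008
  u0.110 n3 v [-0.0247  0.0058] z min 0.0865 med 0.0874 max 0.0882
top
  u-0.010 n13 v [-0.0402 -0.0232] z min 0.0559 med 0.0580 max 0.0634
  u0.000 n5 v [-0.0305 -0.0265] z min 0.0615 med 0.0638 max 0.0662
  u0.030 n3 v [0.0023 0.0053] z min 0.0779 med 0.0783 max 0.0802
  u0.040 n49 v [-0.0425  0.043 ] z min 0.0744 med 0.0817 max 0.1341
  u0.050 n13 v [-0.0448  0.0436] z min 0.0779 med 0.1199 max 0.1260
```

{"fn": "play_rows", "kwargs": {
  "plan": [
    [55,[0,0,-0.006],0],
    [55,[0,0,-0.008],0],
    [60,[0,0,-0.008],0],
    [62,[0,0,-0.008],0],
    [64,[0,0,-0.008],0],
    [66,[0,0,-0.008],0],
    [68,[0,0,-0.008],0],
    [72,[0,0,-0.008],0],
    [76,[0,0,-0.008],0],
    [76,[0,0,-0.008],0]
  ]
}}

```text
time_s: 37.25
eef_pos: [0.6543, 0.1403, 0.0625]
eef_rot: [-0.0, -0.116, 0.993, 0.0]
wrist_force: [1.0, 0.7, 0.3]
opening: 0.889
grasp_force: 0.0
```

{"fn": "play_rows", "kwargs": {
  "plan": [
    [76,[0,0,-0.03],0],
    [76,[0,0,-0.1],0],
    [76,[0,0,-0.2],0],
    [76,[0,0,-0.3],0],
    [76,[0,0,-0.35],0],
    [76,[0.3,0,-0.35],0],
    [76,[0.4,0,-0.35],0],
    [76,[0.5,0,-0.35],0],
    [76,[0.5,0,-0.35],0],
    [76,[0.5,0,-0.35],0]
  ]
}}

```text
time_s: 38.25
eef_pos: [0.4525, 0.094, 0.2011]
eef_rot: [-0.003, -0.117, 0.993, 0.0]
wrist_force: [0.5, -0.5, -1.4]
opening: 0.889
grasp_force: 0.0
```

Run:
```python
from plan import *
from pq import *
run([]);look(.045,"h.png")
```

```text
t 38.25 tcp [0.4525 0.094  0.2011] psi 103.38 F [ 0.4661 -0.4584 -1.3938] open 0.889 grip 0.0
scene
  u-0.010 n85 v [-0.0398  0.0396] z min 0.0479 med 0.0562 max 0.0598
  u0.000 n68 v [-0.0379  0.0407] z min 0.0454 med 0.0615 max 0.0670
  u0.010 n77 v [-0.0296  0.0314] z min 0.0570 med 0.0660 max 0.0713
  u0.020 n76 v [-0.0301  0.0308] z min 0.0578 med 0.0696 max 0.0740
  u0.030 n83 v [-0.0299  0.0322] z min 0.0615 med 0.0732 max 0.0777
  u0.040 n74 v [-0.0295  0.0312] z min 0.0714 med 0.0774 max 0.0822
  u0.050 n92 v [-0.0298  0.0305] z min 0.0676 med 0.0830 max 0.0867
  u0.060 n87 v [-0.0297  0.0322] z min 0.0725 med 0.0849 max 0.0887
  u0.070 n86 v [-0.0292  0.0308] z min 0.0833 med 0.0885 max 0.0922
  u0.080 n96 v [-0.0299  0.0312] z min 0.0781 med 0.0916 max 0.0960
  u0.090 n102 v [-0.0301  0.0312] z min 0.0453 med 0.0954 max 0.1006
  u0.100 n210 v [-0.0294  0.0321] z min 0.0450 med 0.0927 max 0.1021
  u0.110 n4 v [-0.0199  0.0102] z min 0.0865 med 0.0879 max 0.0925
top
  u-0.010 n62 v [-0.0401  0.0378] z min 0.0517 med 0.0580 max 0.0641
  u0.000 n69 v [-0.0316  0.0372] z min 0.0455 med 0.0628 max 0.0726
  u0.010 n67 v [-0.0298  0.0309] z min 0.0609 med 0.0679 max 0.0768
  u0.020 n67 v [-0.0301  0.0313] z min 0.0619 med 0.0718 max 0.0795
  u0.030 n69 v [-0.0295  0.0311] z min 0.0671 med 0.0754 max 0.0824
  u0.040 n67 v [-0.0301  0.0302] z min 0.0707 med 0.0792 max 0.0864
  u0.050 n72 v [-0.0303  0.0307] z min 0.0745 med 0.0837 max 0.0908
  u0.060 n66 v [-0.0304  0.0312] z min 0.0750 med 0.0855 max 0.0946
  u0.070 n67 v [-0.03    0.0305] z min 0.0834 med 0.0899 max 0.0967
  u0.080 n70 v [-0.0301  0.0315] z min 0.0865 med 0.0940 max 0.1029
  u0.090 n73 v [-0.0304  0.0309] z min 0.0867 med 0.0979 max 0.1056
  u0.100 n38 v [-0.0291  0.0283] z min 0.0948 med 0.0987 max 0.1037
```

View pics/h.png

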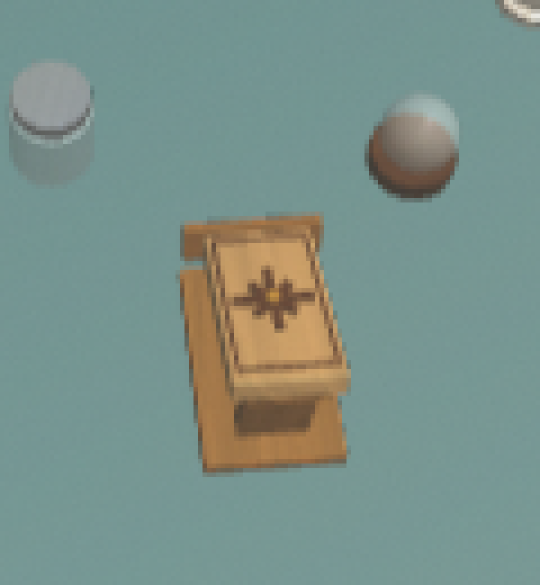

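The picture shows the plaque star up on the board at crop (275,300), its low end by the lip at (252,238), and flat at a 20° slope. Next I measure the gap at the lip.

Run:
```python
from plan import *
from fit import *
a=np.radians(13.4);R=np.array([[np.cos(a),np.sin(a)],[-np.sin(a),np.cos(a)]]);o=np.array([.6041,.1287]);c,s=np.cos(np.radians(20)),np.sin(np.radians(20))
for n,b in (("scene",-.001),("top",.001)):
    X=[];L=[]
    for k in range(3):
        p=camera(n);W=cloud(p);P=near(W,(.6538,.1405),.1,.035,.135);uv=(P[:,:2]-o)@R.T;z=P[:,2]-b-.046
        x=uv[:,0]*c+z*s;N=-uv[:,0]*s+z*c;v=uv[:,1]
        t=(abs(v)<.03)&(N>.0125)&(N<.022);X.append(x[t])
        l=(abs(v)>.033)&(abs(v)<.041)&(N>.008)&(N<.017)&(x<.01);L.append(x[l])
    X=np.concatenate(X);L=np.concatenate(L)
    print(n,"plaque+lip x hist",np.histogram(X,bins=np.arange(-.014,.12,.002))[0],"max pct",np.percentile(X,[.5,1,99,99.5]),"lip",len(L),np.percentile(L,[2,10,50,90,98]))
    m=masks_of(p,"plaque")
    for q in m[:2]:
        P=W[q["mask"]];P=P[~np.isnan(P[:,0])];uv=(P[:,:2]-o)@R.T;z=P[:,2]-b-.046;x=uv[:,0]*c+z*s;N=-uv[:,0]*s+z*c
        k=(N>.012)&(abs(x-.05)<.08)
        if k.sum()>50:print("mask",round(q["conf"],2),k.sum(),np.percentile(x[k],[1,99]),"yaw box of top",cv2.minAreaRect(np.c_[x[k],uv[k,1]].astype(np.float32)*1000))
```

```text
scene plaque+lip x hist [ 0  0  6 25 32 48 37 16  6 21 29 24 53 51 46 40 28 47 36 35 58 32 49 39
 38 45 39 56 39 33 29 44 56 23 33 42 59 64 45 42 56 59 47 52 42 51 48 46
 56 51 52 51 38 49 55 49 58 45 39 53 72 63 69 66 14  0] max pct [-0.0073 -0.0062  0.1134  0.114 ] lip 58 [-0.009  -0.0075 -0.0024 -0.0003  0.0017]
mask 0.98 877 [0.0075 0.1139] yaw box of top ((59.17522048950195, 1.0147743225097656), (112.02708435058594, 61.5717658996582), 0.17380985617637634)
top plaque+lip x hist [ 0  0  7 19 20 20 17  0 10 35 35 32 34 33 29 33 31 31 30 40 31 37 27 31
 32 35 31 30 31 32 36 24 37 32 28 27 38 35 37 28 31 26 40 31 28 34 36 32
 34 33 34 35 28 34 35 34 35 38 32 37 38 33 38 14  0  0] max pct [-0.0077 -0.0069  0.1115  0.1123] lip 19 [-0.0083 -0.0075 -0.005  -0.0015 -0.0008]
mask 0.97 637 [0.0045 0.1105] yaw box of top ((57.66753387451172, 1.2920246124267578), (109.23319244384766, 60.51131057739258), 0.03935637325048447)
```

The gap at the lip is about 3 mm, so I'll nudge the plaque down from its high end with shut fingers.

{"fn": "play_rows", "kwargs": {
  "plan": [
    [60,[-0.715,0,0],0],
    [30,[-0.715,0,0],0],
    [0,[-0.715,0,0],0],
    [0,[-0.715,0,0],0],
    [0,[-0.715,0,0],0],
    [0,[-0.715,0,0],0],
    [0,[-0.715,0,0],0],
    [0,[-0.715,0,0],0],
    [0,[-0.715,0,0],0]
  ]
}}

```text
time_s: 39.65
eef_pos: [0.7372, 0.1602, 0.2022]
eef_rot: [-0.001, -0.117, 0.993, 0.0]
wrist_force: [0.2, -0.1, 0.4]
opening: -0.001
grasp_force: 0.0
```

{"fn": "play_rows", "kwargs": {
  "plan": [
    [0,[0,0,0.08],0],
    [0,[0,0,0.16],0],
    [0,[0,0,0.24],0],
    [0,[0,0,0.29],0],
    [0,[0,0,0.305],0],
    [0,[0,0,0.305],0],
    [0,[0.02,0,0.305],0],
    [0,[0.035,0,0.305],0],
    [0,[0.035,0,0.305],0]
  ]
}}

```text
time_s: 40.55
eef_pos: [0.7242, 0.1569, 0.0823]
eef_rot: [0.001, -0.116, 0.993, -0.0]
wrist_force: [0.4, 0.0, 0.1]
opening: 0.001
grasp_force: 0.0
```

{"fn": "play_rows", "kwargs": {
  "plan": [
    [0,[0.003,0,0],0],
    [0,[0.006,0,0],0],
    [0,[0.006,0,0],0]
  ]
}}

```text
time_s: 40.85
eef_pos: [0.722, 0.1564, 0.0807]
eef_rot: [0.0, -0.116, 0.993, 0.0]
wrist_force: [-0.2, -0.2, -0.2]
opening: 0.002
grasp_force: 0.0
```

{"fn": "play_rows", "kwargs": {
  "plan": [
    [0,[0.0025,0,0],0],
    [0,[0.005,0,0],0],
    [0,[0.005,0,0],0]
  ]
}}

```text
time_s: 41.15
eef_pos: [0.7199, 0.156, 0.0804]
eef_rot: [-0.0, -0.117, 0.993, 0.0]
wrist_force: [-0.1, 0.1, -0.1]
opening: 0.0
grasp_force: 0.0
```

```bash
cat > gap.py <<'E'
from plan import *
from fit import *
a=np.radians(13.4);R=np.array([[np.cos(a),np.sin(a)],[-np.sin(a),np.cos(a)]]);o=np.array([.6041,.1287]);c,s=np.cos(np.radians(20)),np.sin(np.radians(20))
run([]);e=np.array(get_obs()["eef_pos"]);print("tcp uv",R@(e[:2]-o))
for n,b in (("scene",-.001),("top",.001)):
    X=[]
    for k in range(2):
        p=camera(n);W=cloud(p);P=near(W,(.6538,.1405),.1,.035,.105);uv=(P[:,:2]-o)@R.T;z=P[:,2]-b-.046
        x=uv[:,0]*c+z*s;N=-uv[:,0]*s+z*c;v=uv[:,1]
        X.append(x[(abs(v)<.03)&(N>.0125)&(N<.022)])
    X=np.concatenate(X)
    print(n,np.histogram(X,bins=np.arange(-.01,.011,.002))[0],np.histogram(X,bins=np.arange(.1,.13,.002))[0])
E
python3 gap.py
```

```text
t 41.15 tcp [0.7199 0.156  0.0804] psi 103.38 F [-0.0677  0.053  -0.1492] open 0.000 grip 0.0
tcp uv [ 0.119  -0.0003]
scene [ 0  2  3  4  3  1  5  5 10  7] [0 0 0 0 0 0 0 0 0 0 0 0 0 0]
top [ 0 12 11 10  5  0  2 15  9  9] [0 0 0 0 0 0 0 0 0 0 1 1 2 0]
```

{"fn": "play_rows", "kwargs": {
  "plan": [
    [0,[0.0025,0,0],0],
    [0,[0.005,0,0],0],
    [0,[0.005,0,0],0]
  ]
}}

```text
time_s: 41.65
eef_pos: [0.718, 0.1555, 0.0806]
eef_rot: [-0.0, -0.116, 0.993, 0.0]
wrist_force: [-0.7, 0.2, 0.0]
opening: 0.001
grasp_force: 0.0
```

{"fn": "play_rows", "kwargs": {
  "plan": [
    [0,[0.0025,0,0],0],
    [0,[0.0025,0,0],0]
  ]
}}

```text
time_s: 41.85
eef_pos: [0.7171, 0.1552, 0.0806]
eef_rot: [-0.0, -0.116, 0.993, -0.0]
wrist_force: [1.0, 1.1, -0.2]
opening: -0.001
grasp_force: 0.0
```

{"fn": "play_rows", "kwargs": {
  "plan": [
    [0,[0.0025,0,0],0],
    [0,[0.0025,0,0],0]
  ]
}}

```text
time_s: 42.05
eef_pos: [0.7161, 0.155, 0.0806]
eef_rot: [0.0, -0.116, 0.993, -0.0]
wrist_force: [0.1, 0.0, -0.0]
opening: -0.002
grasp_force: 0.0
```

```bash
python3 gap.py
```

```text
t 42.05 tcp [0.7161 0.155  0.0806] psi 103.38 F [ 0.1122  0.0193 -0.0421] open -0.002 grip 0.0
tcp uv [ 0.1151 -0.0004]
scene [ 0  1 10 14 12  3  3 12  7  6] [0 0 0 0 0 0 0 0 0 0 0 0 0 0]
top [ 2  9 13  8  8  0  6 14 11  6] [0 0 0 0 0 0 0 0 2 4 2 0 0 0]
```

{"fn": "play_rows", "kwargs": {
  "plan": [
    [0,[0.0025,0,0],0],
    [0,[0.0025,0,0],0]
  ]
}}

```text
time_s: 42.45
eef_pos: [0.7152, 0.1548, 0.0806]
eef_rot: [-0.0, -0.116, 0.993, -0.0]
wrist_force: [0.5, 0.3, 0.2]
opening: 0.002
grasp_force: 0.0
```

{"fn": "play_rows", "kwargs": {
  "plan": [
    [0,[0.0025,0,0],0],
    [0,[0.0025,0,0],0]
  ]
}}

```text
time_s: 42.65
eef_pos: [0.7142, 0.1545, 0.0806]
eef_rot: [-0.0, -0.116, 0.993, -0.0]
wrist_force: [0.4, -0.3, -0.2]
opening: -0.002
grasp_force: 0.0
```

{"fn": "play_rows", "kwargs": {
  "plan": [
    [0,[0.002,0,0],0],
    [0,[0.002,0,0],0]
  ]
}}

```text
time_s: 42.85
eef_pos: [0.7134, 0.1544, 0.0806]
eef_rot: [-0.0, -0.116, 0.993, -0.0]
wrist_force: [-0.7, -0.3, -0.8]
opening: -0.001
grasp_force: 0.0
```

```bash
python3 gap.py
```

```text
t 42.85 tcp [0.7134 0.1544 0.0806] psi 103.38 F [-0.6703 -0.3261 -0.7875] open -0.001 grip 0.0
tcp uv [ 0.1123 -0.0004]
scene [ 2  7 14  9  8  6 10  4 14 14] [0 0 0 0 0 0 0 0 0 0 0 0 0 0]
top [ 4 11  9 11  6 14 11 15 11 10] [0 0 0 0 0 0 0 3 4 0 0 0 0 0]
```

{"fn": "play_rows", "kwargs": {
  "plan": [
    [0,[0.0015,0,0],0],
    [0,[0.0015,0,0],0]
  ]
}}

```text
time_s: 43.25
eef_pos: [0.7129, 0.1542, 0.0805]
eef_rot: [0.0, -0.116, 0.993, 0.0]
wrist_force: [0.8, 0.6, 0.3]
opening: 0.002
grasp_force: 0.1
```

{"fn": "play_rows", "kwargs": {
  "plan": [
    [0,[0.0015,0,0],0],
    [0,[0.0015,0,0],0]
  ]
}}

```text
time_s: 43.45
eef_pos: [0.7127, 0.1541, 0.0808]
eef_rot: [0.001, -0.116, 0.993, 0.0]
wrist_force: [2.5, 0.6, -0.4]
opening: -0.002
grasp_force: 0.9
```

{"fn": "play_rows", "kwargs": {
  "plan": [
    [0,[-0.02,0,0],0],
    [0,[-0.05,0,0],0],
    [0,[-0.05,0,-0.1],0],
    [0,[-0.05,0,-0.2],0],
    [0,[-0.05,0,-0.32],0],
    [0,[-0.05,0,-0.4],0],
    [0,[-0.05,0,-0.4],0]
  ]
}}

```text
time_s: 44.15
eef_pos: [0.7352, 0.1591, 0.2489]
eef_rot: [0.006, -0.117, 0.993, -0.0]
wrist_force: [-0.1, 0.5, 0.8]
opening: -0.002
grasp_force: 0.0
```

{"fn": "play_rows", "kwargs": {
  "plan": [
    [0,[0.7,0,0],0],
    [0,[0.7,0,0],0],
    [0,[0.7,0,0],0],
    [0,[0.7,0,0],0],
    [0,[0.7,0,0],0],
    [0,[0.7,0,0],0],
    [0,[0.7,0,0],0],
    [0,[0.7,0,0],0],
    [0,[0.7,0,0],0]
  ]
}}

```text
time_s: 45.05
eef_pos: [0.4604, 0.094, 0.2407]
eef_rot: [0.0, -0.116, 0.993, -0.0]
wrist_force: [0.2, -0.8, 0.3]
opening: -0.001
grasp_force: 0.0
```

```bash
python3 gap.py
python3 - <<'E'
from pq import *
look(.05)
p=camera("scene");cv2.imwrite("pics/z.png",cv2.resize(p["image"][110:320,70:430,::-1],None,fx=2.2,fy=2.2,interpolation=3))
W=cloud(p)
for x,y,n in ((.638,-.13,"ball"),(.572,-.364,"LH")):
    if n=="ball":
        m=masks_of(p,"ball")[0];P=W[m["mask"]];P=P[~np.isnan(P[:,0])];print(n,sphere(P,[x,y,.037],.032))
    else: s=near(W,(x,y),.04,.135,.185);print(n,cyl(s,[x,y],.0175),np.percentile(near(W,(x,y),.04,.19,.26)[:,2],99))
E
```

```text
t 45.05 tcp [0.4604 0.094  0.2407] psi 103.37 F [ 0.233  -0.7914  0.334 ] open -0.001 grip 0.0
tcp uv [-0.1479 -0.0005]
scene [ 6 16 25 22 11 19 14 20 28 36] [38 49 27 54 49  7  0  0  0  0  0  0  0  0]
top [ 0  0  2  1 10  7 15 18 22 16] [25 18 27 26 11  0  0  0  0  0  0  0  0  0]
scene
  u-0.010 n63 v [-0.0396  0.04  ] z min 0.0514 med 0.0569 max 0.0608
  u0.000 n83 v [-0.038   0.0395] z min 0.0503 med 0.0626 max 0.0666
  u0.010 n74 v [-0.03    0.0317] z min 0.0572 med 0.0661 max 0.0709
  u0.020 n76 v [-0.0301  0.0308] z min 0.0580 med 0.0700 max 0.0730
  u0.030 n78 v [-0.0296  0.0324] z min 0.0603 med 0.0734 max 0.0787
  u0.040 n79 v [-0.0298  0.0313] z min 0.0722 med 0.0792 max 0.0852
  u0.050 n91 v [-0.0299  0.0313] z min 0.0676 med 0.0818 max 0.0871
  u0.060 n91 v [-0.0298  0.0318] z min 0.0748 med 0.0846 max 0.0894
  u0.070 n86 v [-0.0298  0.0312] z min 0.0834 med 0.0880 max 0.0920
  u0.080 n97 v [-0.0301  0.0313] z min 0.0796 med 0.0916 max 0.0972
  u0.090 n97 v [-0.0298  0.0309] z min 0.0539 med 0.0962 max 0.0996
  u0.100 n182 v [-0.0287  0.0296] z min 0.0500 med 0.0885 max 0
[... 198 characters left out ...]
.0674 max 0.0734
  u0.020 n67 v [-0.0304  0.032 ] z min 0.0582 med 0.0718 max 0.0795
  u0.030 n70 v [-0.0294  0.0309] z min 0.0674 med 0.0761 max 0.0866
  u0.040 n68 v [-0.0301  0.0314] z min 0.0713 med 0.0793 max 0.0907
  u0.050 n70 v [-0.0303  0.0301] z min 0.0742 med 0.0836 max 0.0916
  u0.060 n66 v [-0.0302  0.0314] z min 0.0674 med 0.0866 max 0.0950
  u0.070 n69 v [-0.03    0.0308] z min 0.0825 med 0.0904 max 0.1019
  u0.080 n70 v [-0.0301  0.0314] z min 0.0851 med 0.0942 max 0.1006
  u0.090 n71 v [-0.0305  0.0307] z min 0.0861 med 0.0979 max 0.1044
  u0.100 n15 v [-0.0251  0.0284] z min 0.0867 med 0.0979 max 0.1013
ball [ 0.6384 -0.1278  0.0354]
LH [ 0.5727 -0.3646] 0.21865556812181186
```

View pics/z.png

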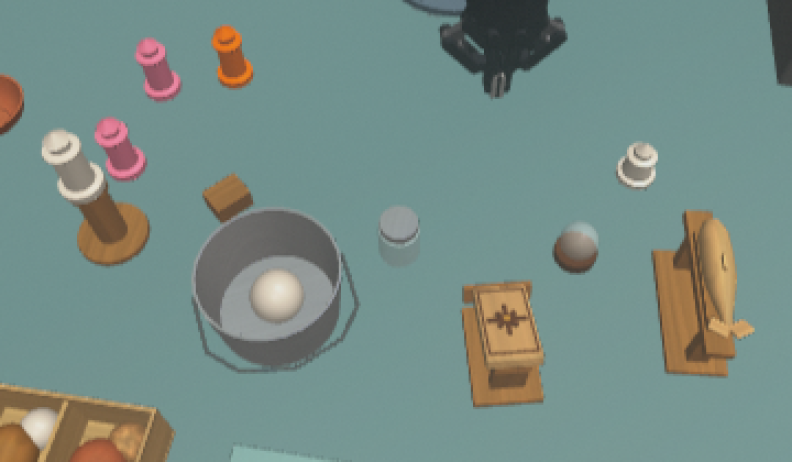

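The final picture shows everything in place: lighthouse on the plinth at crop (75,165), ball in the pail at (277,295), plaque on the stand against the lip at (508,318), and whale on the beam at (717,275). The bystanders have not moved and the gripper is clear of everything.

```bash
python3 -c "
from bench import *
print(hand_in())"
```

```text
the job is handed in; nothing more can be done
None
```

The job is handed in at about 45 s of the 72 s allowed, result not reported back: the ball rests in the pail, the lighthouse stands on the plinth, the whale lies along the beam, and the plaque lies flat, star up, against the lip.

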